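# Change over the block carriers in the scan frame

### The arm

A 6-joint arm with a two-finger parallel gripper is mounted at the origin on the work surface. World frame = base frame: x ahead of the robot, y to its left, z up, the work surface at z = 0. Lengths are in m, angles in degrees, forces in N, time in s.
With the tool pointing down it reaches from about 0.25 to 0.725 m from the base axis. Payload 4 kg.
Tool frame: the origin (TCP) lies between the finger pads; the fingertips stand ahead of it and the grasp point (between the pads) lies 11 mm behind it (env.tip_reach is the z of the fingertips in the tool frame, in m); z points along the fingers, y is the direction in which the jaws open and shut (so a half turn about z gives the same grasp; the last joint's range is limited). The gripper opens to 85 mm and grips with 20 to 120 N. Pads are 22 mm wide; open, the fingers measure 114 mm over their backs; the gripper's body (76 mm by 85 mm) begins 54 mm behind the grasp point. The pads swing forward as they close: fully open they stand 13 mm farther back than shut.
Start: joints at [-72.995, 13.785, 0.286, 76.501, 0, 90], TCP at [0.146, -0.478, 0.239] pointing down, gripper open.
Joint ranges: [-155.79, 155.79], [-60.16, 107.12], [-62.33, 73.08], [-114, 123.19], [-81.49, 82.49], [-180, 180]. Speed limits (degrees/s): [159.86, 159.86, 180, 180, 180, 180].

### API

Orientations are given as a 3x3 rotation matrix whose columns are the frame's x, y, z axes.
In Python, from cell import sensors, cams, ticket, env gives the robot as it stands. The module is installed in compiled form; this text tells all that it offers.
- The arm moves only by the tool drive_tool, never from a script. Its argument "deltas" is a list of rows, each an object with "linear": the shift along the world's x, y, z in m, a list of three; "spin": the turn about the world's z in degrees. In form: [{"linear": [x, y, z], "spin": spin}, ...]. A call has 1 to 12 rows; each row is the pose to reach, as a shift and turn from the pose measured when the call began; what a row does not reach only later rows make up. A row lasts 1/8 s, in which the tool goes at most 62.5 mm and 10.7 degrees, less where a joint would pass 70% of its speed; a pose out of reach is approached as far as the arm can. A call with a gripper value outside its range is refused whole. "jaw" is the finger opening in m, from 0 to 0.0854, set as the call begins (left out, the last holds). The fingers move at their own pace and stop on an object; "grip_force" is the grip in N (left out, the last holds). Time passes only in rows, so rows that repeat a pose let the fingers close. It gives the time, the measured TCP pose, the force and the opening at its end, in the units of the state.
- sensors.get_state(): the state, without advancing time (a new reading comes with each control period).
- cams.read_camera(name): name is "side" or "top"; returns a dict with "image" (400x640x3 uint8, red, green, blue), "fx", "fy", "cx", "cy" (pixels), "k1" (the pictures are not rectified: a ray, as slopes to the right and down, at radius r is drawn at 1 + k1 r^2 times it, then the intrinsics apply), "extrinsics" (4x4, takes a point from camera to world coordinates). Camera axes: x right, y down, z forward; pixel columns grow to the right and rows downward; lengths in m; the calibration is good to about 2 mm. A picture is of the moment at which its call begins. There is no depth.
- ticket.job_done(): hands the job in, once; it reports no verdict.
Trained networks look in a picture, given as the dict that the camera call returned (one of the last four; its "shot" number tells which), for a name from the list of things; names that differ only in an ending like _2 or _b are one class to them, and where a whole thing is asked for, a point or a joint stands for the part that bears it (a point fixed in the world has none). Each returns a list of dicts, best first, with "p" (0 to 1); they miss things now and then, are a little off and sometimes report something else, mostly with a low value. They report only what shows in the picture. A call takes as long as a camera call.
- cams.boxes_of(query, picture): "pixel" ([column, row] in pixels, amid what is visible of it).
- cams.trace(query, picture): "region" (400x640 bool, what is visible of it) and "pixel" ([column, row] in pixels, amid what is visible of it).
- cams.tip_of(query, picture): "pixel" ([column, row] in pixels: a listed point, or the origin of a listed thing).
The state is a dict: "t": time; "q": joint angles; "qvel": joint speeds; "joint_efforts": joint torques, N m; "tool_pos": TCP position; "tool_rot": TCP orientation; "contact_force": force on the tool from outside, world axes, zero at the start; "torque": the same for the moment, N m; "grip_width": opening from 0.0 (shut) to 1.0 (fully open).
Only numpy, scipy, OpenCV 4.12 (cv2) and the standard library are available. Lean on these libraries where they do the work, as an engineer would, in place of code of your own. Each camera call takes 0.05 s, during which the arm holds its last target.

### The job

Change over the scan frame for the next run: with its clamp jaw slid back out of the way, take every scanned block carrier out of the pockets and stand it upright on the floor of the steel archive tray. Then turn each new carrier from the bench paper to match the cut-corner pockets and seat it fully down, filling the pockets from the black connector end with no gap, and finally slide the jaw shut until it presses firmly on the carriers, and leave it shut. Do not disturb anything else on the bench.

Things in the scene. Friction and masses are not known exactly. Their poses are not given: they have to be found in the camera images.
- frame: aluminium scan frame fixed to the bench, 152 mm (x, -48 to +104) by 250 mm (y), deck 12 mm above the bench. Three pockets in a row along y, 76 mm apart, floors 5 mm above the bench. Origin: on the bench under the middle pocket's centre; +x points from the pockets to the opened jaw, away from the robot. A black connector block 13 x 40 x 5 mm stands on the deck at the +y end, beside pocket 1
- pocket1 (a point): centre of the floor of pocket 1 (at the connector block's end). Opening 44 mm (x) by 60 mm (y), 7 mm deep, 2 mm of play all round a carrier, -x +y corner filled in at 45 degrees: a carrier drops in only with its axes along this point's axes (the frame's); its origin then lies here within the play
- pocket2 (a point): centre of the floor of pocket 2 (the middle one). Opening 44 mm (x) by 60 mm (y), 7 mm deep, 2 mm of play all round a carrier, -x +y corner filled in at 45 degrees: a carrier drops in only with its axes along this point's axes (the frame's); its origin then lies here within the play
- pocket3 (a point): centre of the floor of pocket 3 (at the end far from the connector block). Opening 44 mm (x) by 60 mm (y), 7 mm deep, 2 mm of play all round a carrier, -x +y corner filled in at 45 degrees: a carrier drops in only with its axes along this point's axes (the frame's); its origin then lies here within the play
- jaw (a joint): how far the clamp jaw is slid shut, m: 0 = fully back (face 62 mm from the line of pocket centres), 0.046 = end stop with nothing clamped. It slides along the frame's -x, towards pockets and robot, and meets carriers at about 0.044, pushing them to the near side of their pockets. Stays where left (friction about 1.2 N). Starts between 0.008 and 0.036; fully back leaves gripper room at the pockets
- jaw_knob (a point): centre of the top of the jaw's black upright knob, 18 mm across, standing free from 18 mm to 42 mm above the bench; the jaw's bar with its grey facing strip (jaw_c0) is 17 mm to 30 mm from the knob's axis on the pockets' side, its top 24 mm above the bench. Pinch the knob from above and slide it along the frame's x
- scanned1: aluminium carrier 40 mm (x) by 56 mm (y) by 25 mm high, its upright -x +y corner cut at 45 deg (15 mm off each side), on top an amber resin disc 28 mm across, 5 mm high; 110 g. Origin: middle of the underside of the full 40 x 56 rectangle, z up. Grip its long sides, 40 mm apart. Already scanned: at the start it sits seated in a pocket; it goes to the tray. May be absent
- scanned2: aluminium carrier 40 mm (x) by 56 mm (y) by 25 mm high, its upright -x +y corner cut at 45 deg (15 mm off each side), on top an amber resin disc 28 mm across, 5 mm high; 110 g. Origin: middle of the underside of the full 40 x 56 rectangle, z up. Grip its long sides, 40 mm apart. Already scanned: at the start it sits seated in a pocket; it goes to the tray. May be absent
- scanned3: aluminium carrier 40 mm (x) by 56 mm (y) by 25 mm high, its upright -x +y corner cut at 45 deg (15 mm off each side), on top an amber resin disc 28 mm across, 5 mm high; 110 g. Origin: middle of the underside of the full 40 x 56 rectangle, z up. Grip its long sides, 40 mm apart. Already scanned: at the start it sits seated in a pocket; it goes to the tray. May be absent
- new1: aluminium carrier 40 mm (x) by 56 mm (y) by 25 mm high, its upright -x +y corner cut at 45 deg (15 mm off each side), on top an amber resin disc 28 mm across, 5 mm high; 110 g. Origin: middle of the underside of the full 40 x 56 rectangle, z up. Grip its long sides, 40 mm apart. New: at the start it stands on the bench paper, turned any way up to 2.2 rad from the pockets. May be absent
- new2: aluminium carrier 40 mm (x) by 56 mm (y) by 25 mm high, its upright -x +y corner cut at 45 deg (15 mm off each side), on top an amber resin disc 28 mm across, 5 mm high; 110 g. Origin: middle of the underside of the full 40 x 56 rectangle, z up. Grip its long sides, 40 mm apart. New: at the start it stands on the bench paper, turned any way up to 2.2 rad from the pockets. May be absent
- new3: aluminium carrier 40 mm (x) by 56 mm (y) by 25 mm high, its upright -x +y corner cut at 45 deg (15 mm off each side), on top an amber resin disc 28 mm across, 5 mm high; 110 g. Origin: middle of the underside of the full 40 x 56 rectangle, z up. Grip its long sides, 40 mm apart. New: at the start it stands on the bench paper, turned any way up to 2.2 rad from the pockets. May be absent
- tray: open steel archive tray fixed to the bench, 130 mm (x) by 236 mm (y) outside, 18 mm high, walls 4 mm, floor about 4 mm above the bench; room for three carriers in a row along y. Origin: middle of its underside. It lies to one side of the frame, the bench paper to the other; which side varies
- paper: sheet of pale blue bench paper, 250 mm square, flat on the bench, origin at its middle
- dish: bystander: small glass dish 36 mm across, 11 mm high, on the paper; origin at the middle of its underside
- forceps: bystander: steel forceps 110 mm long (x), 7 mm high, lying on the paper; origin near the middle of the underside
- marker: bystander: white and black marker pen 140 mm long (x), 12 mm thick, lying beyond the frame; origin on the bench, 20 mm from its middle
- vial: bystander: small jar, 30 mm across, 58 mm high, beyond the frame; origin at the middle of its underside
- loupe: bystander: black loupe 38 mm across, 28 mm high, beyond the frame; origin at the middle of its underside
- slide_mailer: bystander: white slide mailer 82 x 32 x 16 mm, lying just beyond the tray; origin at the middle of its underside

How it is judged:
By the outcome, as a careful person would: the job done as asked, in the order asked, and still so for the second after the job is handed in, with the robot touching nothing.
Of scanned1, scanned2, scanned3 only 2 to 3 are there at a start; the rules pass over those that are not, and their reading is None.
Of new1, new2, new3 only 2 to 3 are there at a start; the rules pass over those that are not, and their reading is None.
At some moment in a run one of new1, new2, new3 may be knocked a few centimetres aside while the robot is not near it.
Once in a run the grip may slacken for a moment while it holds something.
It also fails if it takes over 210 s, if anything falls off the work surface, if the arm or the gripper's body presses on something with over 40 N, if the wrist force passes 120 N, or if a joint passes its speed limit or range.

## Working session

There is one attempt and no reset: what is moved stays moved. The work goes in short steps, Python scripts to look and compute and a tool call to move; the robot and the scene stay as the last step left them, time stands still between calls to the robot, and variables do not carry over. Pictures are saved under pics/ and viewed, and the job is handed in when it is done.

Besides the shell and the picture viewer there is one more tool, called as name(argument=value, ...) on one line, values as JSON. drive_tool: Moves the arm, as the interface text tells. Its arguments: {"type":"object","properties":{"deltas":{"type":"array","items":{"type":"object","properties":{"linear":{"type":"array","items":{"type":"number"}},"spin":{"type":"number"}}}},"jaw":{"type":"number"},"grip_force":{"type":"number"}},"required":["deltas"]}

```bash
mkdir -p pics; ls; python3 - <<'E'
from cell import sensors, cams, ticket, env
import cv2,numpy as np
print(env.tip_reach)
s=sensors.get_state();print(s)
for n in("side","top"):
    p=cams.read_camera(n);cv2.imwrite(f"pics/{n}0.png",p["image"][:,:,::-1]);print({k:v for k,v in p.items() if k!="image"})
E
```

```text
pics
0.008
{'t': 0.0, 'q': array([-7.29953740e+01,  1.38313528e+01,  2.11696651e-01,  7.65009938e+01,
       -7.71853586e-04,  8.99993437e+01]), 'qvel': array([-0.03135171, -0.13484705,  0.06681882, -0.06216443,  0.00382254,
        0.00716573]), 'joint_efforts': array([-8.49988937e-04, -3.72317576e+01,  2.52407652e+01,  1.70489377e-02,
       -4.84426323e-06, -4.06969093e-06]), 'tool_pos': array([ 0.14603712, -0.47754162,  0.23840687]), 'tool_rot': array([[ 9.56277789e-01,  2.92459221e-01, -6.28703312e-04],
       [ 2.92459896e-01, -9.56275677e-01,  2.00973814e-03],
       [-1.34472361e-05, -2.10573845e-03, -9.99997783e-01]]), 'contact_force': array([-0.27340691,  0.9129373 ,  0.2660343 ]), 'torque': array([-0.00215853,  0.00358366,  0.00247519]), 'grip_width': 0.9969774716333064}
{'fx': 419.2686593805937, 'fy': 419.2686593805937, 'cx': 317.42121243395, 'cy': 199.65054430023545, 'k1': -0.08586351126682486, 'extrinsics': array([[-0.89302235, -0.2934786 ,  0.34114717,  0.24397668],
       [-0.4499885 ,  0.59015914, -0.67024066,  0.75973954],
       [-0.00462983, -0.75205219, -0.6590873 ,  0.78493097],
       [ 0.        ,  0.        ,  0.        ,  1.        ]]), 'shot': 1}
{'fx': 394.43238913898386, 'fy': 394.43238913898386, 'cx': 316.52222291972794, 'cy': 196.6940685716176, 'k1': -0.07549426681660064, 'extrinsics': array([[ 0.12203501, -0.97062949,  0.20733028,  0.40204312],
       [-0.99251252, -0.12042165,  0.0204334 , -0.00693395],
       [ 0.00513379, -0.20827149, -0.97805758,  1.01358806],
       [ 0.        ,  0.        ,  0.        ,  1.        ]]), 'shot': 2}
```

View pics/side0.png

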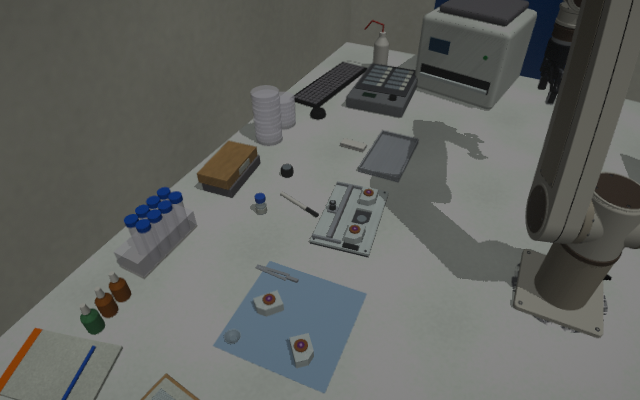

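View pics/top0.png

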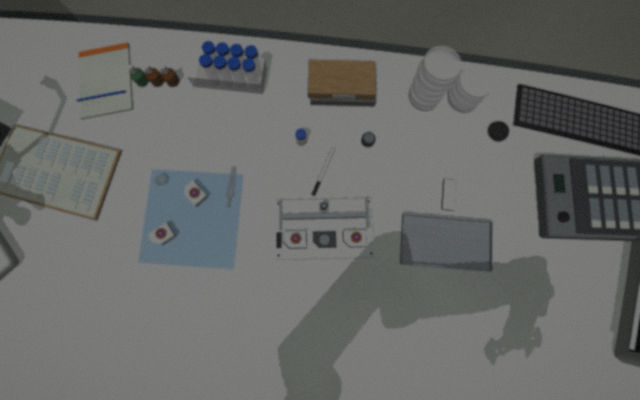

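```bash
cat > h.py <<'E'
from cell import sensors, cams, ticket, env
import cv2,numpy as np
def proj(p,P):
    E=np.linalg.inv(p["extrinsics"]);P=np.atleast_2d(P);c=P@E[:3,:3].T+E[:3,3]
    u=c[:,0]/c[:,2];v=c[:,1]/c[:,2];f=1+p["k1"]*(u*u+v*v)
    return np.c_[p["fx"]*u*f+p["cx"],p["fy"]*v*f+p["cy"]]
def unproj(p,px,z):
    x,y=(px[0]-p["cx"])/p["fx"],(px[1]-p["cy"])/p["fy"];u,v=x,y
    for _ in range(20):
        f=1+p["k1"]*(u*u+v*v);u,v=x/f,y/f
    E=p["extrinsics"];d=E[:3,:3]@[u,v,1];o=E[:3,3]
    return o+d*(z-o[2])/d[2]
def shot(n,name=None,crop=None,s=4):
    p=cams.read_camera(n);
    if name:
        im=p["image"][:,:,::-1]
        if crop: a,b,c,d=crop;im=cv2.resize(im[b:d,a:c],None,fx=s,fy=s,interpolation=cv2.INTER_CUBIC)
        cv2.imwrite(f"pics/{name}.png",im)
    return p
E
python3 - <<'E'
from h import *
np.set_printoptions(precision=4,suppress=True)
P={n:shot(n) for n in("top","side")}
cv2.imwrite("pics/a.png",cv2.resize(P["top"]["image"][150:280,130:390,::-1],None,fx=3,fy=3,interpolation=cv2.INTER_CUBIC))
Z=dict(scanned1=.005,new1=0,frame=0,jaw_knob=.042,jaw=0.03,tray=0,paper=0,pocket1=.005,pocket2=.005,pocket3=.005,dish=0,forceps=0,marker=0,vial=0,slide_mailer=0,loupe=0)
for q,z in Z.items():
    for n in P:
        for d in cams.tip_of(q,P[n])[:4]:
            if d["p"]>.2: print(q,n,round(d["p"],2),np.round(d["pixel"],1),unproj(P[n],d["pixel"],z))
E
```

```text
scanned1 top 0.87 [293.4 243.4] [0.4876 0.0578 0.005 ]
scanned1 top 0.78 [352.8 240.9] [ 0.5125 -0.0921  0.005 ]
scanned1 side 0.67 [369.3 199.9] [ 0.5161 -0.0976  0.005 ]
scanned1 side 0.58 [356.1 236.8] [0.4938 0.0515 0.005 ]
new1 top 0.74 [195.8 193.9] [0.5851 0.3322 0.    ]
new1 top 0.7 [165.  234.4] [0.4689 0.3931 0.    ]
new1 side 0.78 [267.1 306.1] [0.5891 0.3307 0.    ]
new1 side 0.77 [303.4 354.7] [0.4622 0.3974 0.    ]
new1 side 0.58 [231.  339.1] [0.6132 0.4349 0.    ]
frame top 0.55 [324.  240.1] [ 0.5061 -0.0187  0.    ]
frame side 0.6 [360.  217.7] [ 0.5136 -0.0236  0.    ]
jaw_knob top 0.68 [323.4 205.8] [ 0.587  -0.0066  0.042 ]
jaw_knob top 0.35 [197.  196.2] [0.572 0.314 0.042]
jaw_knob side 0.91 [334.8 204.5] [0.5785 0.0011 0.042 ]Traceback (most recent call last):
  File "<stdin>", line 8, in <module>
ValueError: it knows: dish, forceps, frame, jaw_knob, loupe, marker, new, paper, pocket, scanned, slide_mailer, tray, vial
```

View pics/a.png

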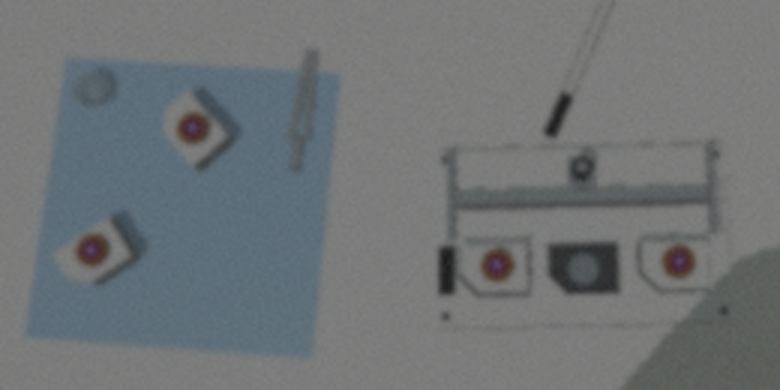

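```bash
cat >> h.py <<'E'
def discs(p):
    """amber/red-purple discs: centroid pixels"""
    im=cv2.GaussianBlur(p["image"],(3,3),0).astype(float);R,G,B=im[...,0],im[...,1],im[...,2]
    m=((R-G)>18)
    n,l,s,c=cv2.connectedComponentsWithStats(m.astype(np.uint8))
    return [(c[i],s[i,4]) for i in range(1,n) if 15<s[i,4]<400]
E
python3 - <<'E'
from h import *
np.set_printoptions(precision=4,suppress=True)
P={n:shot(n) for n in("top","side")}
for n in P:
    for c,a in discs(P[n]):
        w=unproj(P[n],c,.03)
        if abs(w[1])<.5 and .3<w[0]<.7: print(n,c,a,w, unproj(P[n],c,.035))
cv2.imwrite("pics/b.png",cv2.resize(P["side"]["image"][175:265,300:400,::-1],None,fx=6,fy=6,interpolation=cv2.INTER_CUBIC))
cv2.imwrite("pics/c.png",cv2.resize(P["side"]["image"][260:390,210:370,::-1],None,fx=4,fy=4,interpolation=cv2.INTER_CUBIC))
for q,z in dict(paper=0,tray=0,pocket1=.005,dish=0,forceps=0,marker=0,vial=0,slide_mailer=0,loupe=0).items():
    for n in P:
        for d in cams.tip_of(q,P[n])[:3] if q!='pocket1' else []:
            if d["p"]>.3: print(q,n,round(d["p"],2),np.round(d["pixel"],1),unproj(P[n],d["pixel"],z))
E
```

```text
top [193.6909 192.3818] 55 [0.5829 0.3283 0.03  ] [0.582  0.3266 0.035 ]
top [160.0847 233.0339] 59 [0.4687 0.3945 0.03  ] [0.4683 0.3925 0.035 ]
top [355.8281 236.8281] 64 [ 0.5208 -0.0964  0.03  ] [ 0.5202 -0.096   0.035 ]
top [295.1692 238.0769] 65 [0.4992 0.0536 0.03  ] [0.4987 0.0533 0.035 ]
side [368.1628 192.186 ] 43 [ 0.5222 -0.0992  0.03  ] [ 0.5204 -0.0935  0.035 ]
side [354.3833 228.8   ] 60 [0.5005 0.0504 0.03  ] [0.4988 0.0551 0.035 ]
side [268.5851 298.5638] 94 [0.5832 0.3291 0.03  ] [0.581 0.332 0.035]
side [300.456 344.976] 125 [0.4689 0.3955 0.03  ] [0.4674 0.3979 0.035 ]
paper top 0.84 [188.2 217.9] [0.5193 0.3403 0.    ]
paper side 0.88 [291.  315.8] [0.5295 0.3287 0.    ]
tray top 0.65 [444.2 242.8] [ 0.5364 -0.329   0.    ]
tray side 0.72 [289.9 317.6] [0.5294 0.3337 0.    ]
tray side 0.55 [390.5 155.8] [ 0.5355 -0.3359  0.    ]
tray side 0.42 [230.8 340.1] [0.6122 0.4371 0.    ]
dish side 0.74 [232.3 339.6] [0.6101 0.4347 0.    ]
forceps top 0.52 [227.3 186.1] [0.6163 0.2524 0.    ]
forceps side 0.62 [276.7 271.3] [0.6206 0.2363 0.    ]
forceps side 0.62 [264.9 208.7] [0.7638 0.0606 0.    ]
marker top 0.59 [321.9 163.1] [0.71   0.0112 0.    ]
marker side 0.69 [231.4 338.6] [0.6131 0.4336 0.    ]
marker side 0.51 [295.9 206.2] [0.6916 0.0131 0.    ]
marker side 0.47 [359.1 218.5] [ 0.5146 -0.0196  0.    ]
vial top 0.74 [160.9 182.4] [0.6045 0.4321 0.    ]
vial top 0.52 [300.2 141.7] [0.7628 0.0768 0.    ]
vial side 0.77 [263.1 209.5] [0.7665 0.0656 0.    ]
slide_mailer top 0.64 [446.4 190.6] [ 0.676 -0.327  0.   ]
slide_mailer side 0.54 [356.8 144.8] [ 0.6576 -0.3457  0.    ]
loupe top 0.47 [366.  140.1] [ 0.7897 -0.1001  0.    ]
loupe side 0.63 [287.3 174.9] [ 0.7841 -0.0998  0.    ]
```

```bash
python3 -c "
import cv2,numpy as np
a=cv2.imread('pics/b.png');b=cv2.imread('pics/c.png');print(a.shape,b.shape)"
```

```text
(540, 600, 3) (520, 640, 3)
```

View pics/b.png

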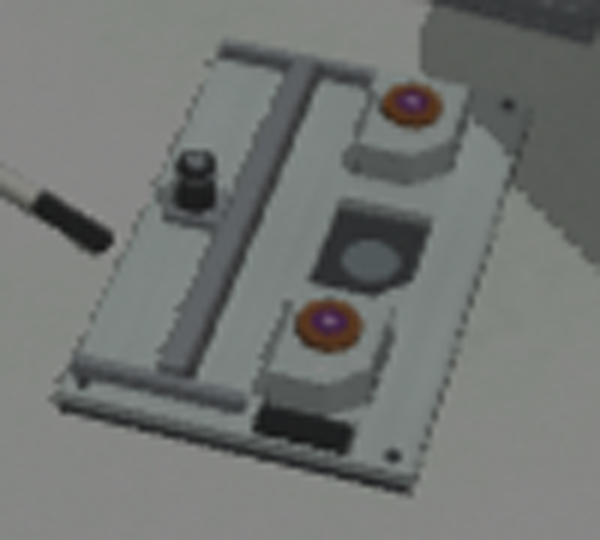

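View pics/c.png

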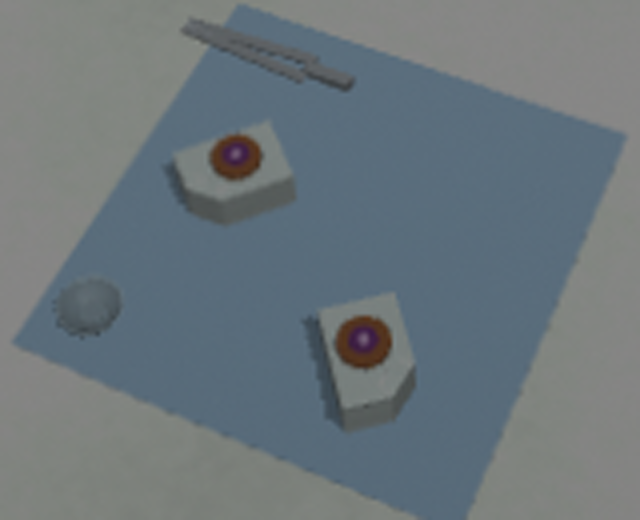

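```bash
cat >> h.py <<'E'
from scipy.optimize import minimize
from scipy.ndimage import map_coordinates
def R(d): a=np.radians(d);return np.array([[np.cos(a),-np.sin(a)],[np.sin(a),np.cos(a)]])
def loop(pts,z):
    out=[];n=len(pts)
    for i in range(n):
        a,b=np.array(pts[i]),np.array(pts[(i+1)%n]);k=max(int(np.linalg.norm(b-a)/.001),2)
        t=np.linspace(0,1,k,endpoint=False)[:,None];q=a+(b-a)*t;out.append(np.c_[q,np.full(k,z)])
    return np.vstack(out)
def cham(hx,hy,c,cy=0): return [(hx,cy-hy),(hx,cy+hy),(-hx+c,cy+hy),(-hx,cy+hy-c),(-hx,cy-hy)]
CAR=lambda z0=0:np.vstack([loop(cham(.020,.028,.015),z0+.025)])
FR=np.vstack([loop([(-.048,-.125),(.104,-.125),(.104,.125),(-.048,.125)],.012)]+[loop(cham(.022,.030,.015),.012)])
def grad(p):
    im=cv2.GaussianBlur(p["image"].astype(np.float32),(0,0),1.0)
    g=0
    for k in range(3): g=g+np.hypot(cv2.Sobel(im[...,k],-1,1,0),cv2.Sobel(im[...,k],-1,0,1))
    return np.minimum(g,150)
def score(x,M,Ps,Gs,offs=None):
    W=M.copy();W[:,:2]=M[:,:2]@R(x[2]*100).T+x[:2]
    s=0
    for i,(p,g) in enumerate(zip(Ps,Gs)):
        q=proj(p,W); 
        if offs is not None:q=q+offs[i]
        s+=map_coordinates(g,[q[:,1],q[:,0]],order=1,mode="nearest").mean()
    return -s
def fit(M,x0,Ps,yaws=None):
    Gs=[grad(p) for p in Ps];best=None
    for yw in (yaws if yaws is not None else [x0[2]]):
        s=np.array([x0[0],x0[1],yw/100]);sim=np.vstack([s]+[s+d for d in np.diag([.004,.004,.03])])
        r=minimize(score,s,args=(M,Ps,Gs),method="Nelder-Mead",options=dict(initial_simplex=sim,xatol=1e-5,fatol=1e-3))
        if best is None or r.fun<best.fun: best=r
    return best.x*[1,1,100],best.fun
E
cat > f.py <<'E'
from h import *
np.set_printoptions(precision=4,suppress=True)
P=[shot(n) for n in("top","side")]
for nm,PP in(("both",P),("top",P[:1]),("side",P[1:])):
    print("frame",nm,fit(FR,(.5096,-.0203,8.2),PP))
    print("newA",nm,fit(CAR(),(.583,.3287,0),PP,np.arange(-180,180,15)))
    print("newB",nm,fit(CAR(),(.4688,.395,0),PP,np.arange(-180,180,15)))
    print("scan",nm,fit(CAR(.005),(.4988,.0542,8),PP), fit(CAR(.005),(.5203,-.0948,8),PP))
    TR=np.vstack([loop([(-.065,-.118),(.065,-.118),(.065,.118),(-.065,.118)],.018)])
    print("tray",nm,fit(TR,(.536,-.329,2),PP,[-6,2,10]))
E
python3 f.py
```

```text
frame both (array([ 0.5089, -0.0196, 11.3707]), np.float64(-203.87538146972656))
newA both (array([  0.5837,   0.3324, -40.3006]), np.float64(-258.8805236816406))
newB both (array([ 0.4659,  0.3952, 42.0114]), np.float64(-264.32012939453125))
scan both (array([0.4916, 0.0562, 7.0874]), np.float64(-269.3282470703125)) (array([ 0.5264, -0.0947, 13.7226]), np.float64(-241.62957763671875))
tray both (array([ 0.5371, -0.3288,  1.8696]), np.float64(-268.61151123046875))
frame top (array([ 0.508 , -0.0172, 11.802 ]), np.float64(-82.2597427368164))
newA top (array([   0.5871,    0.3145, -215.7289]), np.float64(-141.3255157470703))
newB top (array([ 0.4707,  0.3789, 47.4727]), np.float64(-140.2621307373047))
scan top (array([0.5037, 0.0601, 7.0896]), np.float64(-129.16665649414062)) (array([ 0.5256, -0.0968,  6.99  ]), np.float64(-105.89329528808594))
tray top (array([ 0.5383, -0.3278,  1.7629]), np.float64(-141.06787109375))
frame side (array([ 0.509 , -0.02  , 11.2683]), np.float64(-123.00157928466797))
newA side (array([  0.5836,   0.3326, -40.9322]), np.float64(-140.78562927246094))
newB side (array([ 0.4661,  0.3956, 42.1163]), np.float64(-141.21295166015625))
scan side (array([ 0.4928,  0.0528, 10.751 ]), np.float64(-139.59039306640625)) (array([ 0.5179, -0.0916, 14.3697]), np.float64(-142.97010803222656))
tray side (array([ 0.535 , -0.332 ,  2.3623]), np.float64(-141.65963745117188))
```

```bash
sed -i 's/np.minimum(g,150)/np.minimum(g,400)/' h.py; cat >> h.py <<'E'
def overlay(p,items,name,crop,s):
    a,b,c,d=crop;im=cv2.resize(p["image"][b:d,a:c,::-1],None,fx=s,fy=s,interpolation=cv2.INTER_CUBIC)
    im=np.clip(im.astype(float)*1.5,0,255).astype(np.uint8)
    for M,x in items:
        W=M.copy();W[:,:2]=M[:,:2]@R(x[2]).T+x[:2]
        for u,v in proj(p,W):
            cv2.circle(im,(int((u-a+.5)*s),int((v-b+.5)*s)),0,(0,255,0),-1)
    cv2.imwrite(f"pics/{name}.png",im)
E
cat > f2.py <<'E'
from h import *
np.set_printoptions(precision=4,suppress=True)
P=[shot(n) for n in("top","side")]
for nm,PP in(("both",P),("top",P[:1]),("side",P[1:])):
    f=fit(FR,(.5096,-.0203,8.2),PP,[6,8,10,12]);print("frame",nm,f)
    a=fit(CAR(),(.583,.3287,-40),PP,[-45,-35]);print("newA",nm,a)
    b=fit(CAR(),(.4688,.395,42),PP,[35,45]);print("newB",nm,b)
    if nm=="both":F,A,B=f,a,b
overlay(P[0],[(FR,F[0])],"o1",(260,180,390,280),6)
overlay(P[1],[(FR,F[0])],"o2",(300,175,400,265),6)
overlay(P[1],[(CAR(),A[0]),(CAR(),B[0])],"o3",(210,270,370,390),5)
E
python3 f2.py
```

```text
frame both (array([ 0.5077, -0.0198, 10.7601]), np.float64(-363.997802734375))
newA both (array([  0.5837,   0.3323, -40.0865]), np.float64(-386.10174560546875))
newB both (array([ 0.466 ,  0.3954, 42.0282]), np.float64(-402.8116455078125))
frame top (array([ 0.5077, -0.0193, 11.8136]), np.float64(-139.84803771972656))
newA top (array([  0.5843,   0.3322, -39.7999]), np.float64(-165.02490234375))
newB top (array([ 0.4652,  0.3951, 42.4418]), np.float64(-178.6086883544922))
frame side (array([ 0.5068, -0.0196, 10.0108]), np.float64(-226.61398315429688))
newA side (array([  0.5835,   0.3323, -40.2415]), np.float64(-222.04444885253906))
newB side (array([ 0.4662,  0.3954, 42.3859]), np.float64(-226.73501586914062))
```

View pics/o1.png

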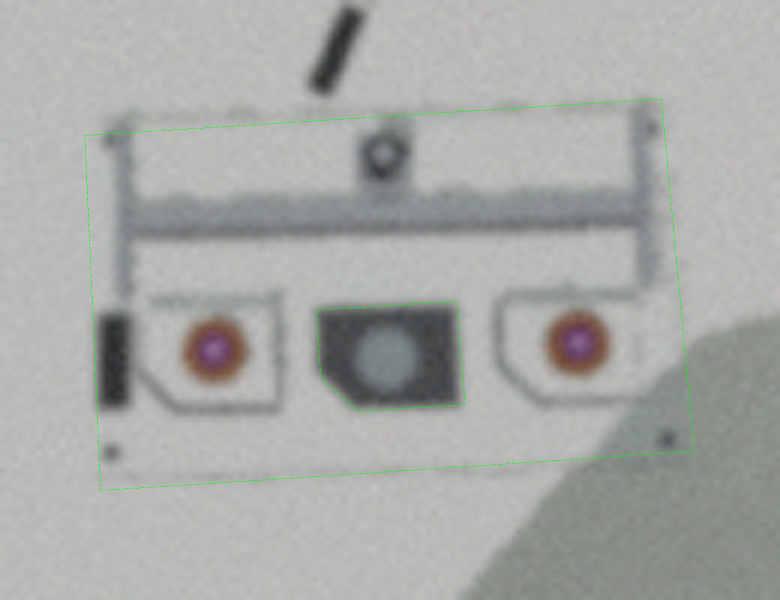

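View pics/o2.png

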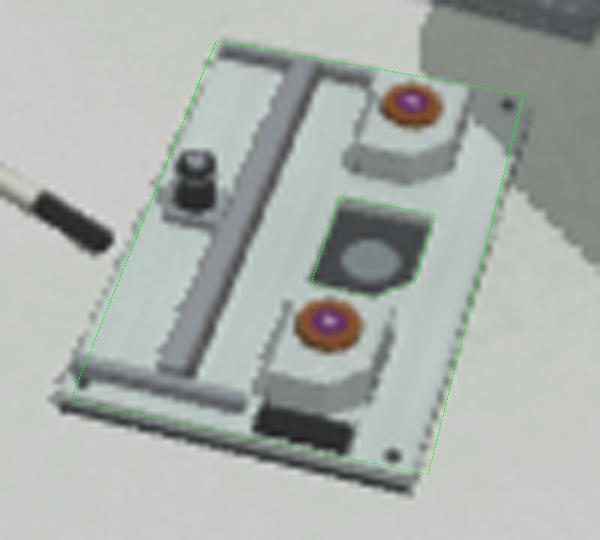

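View pics/o3.png

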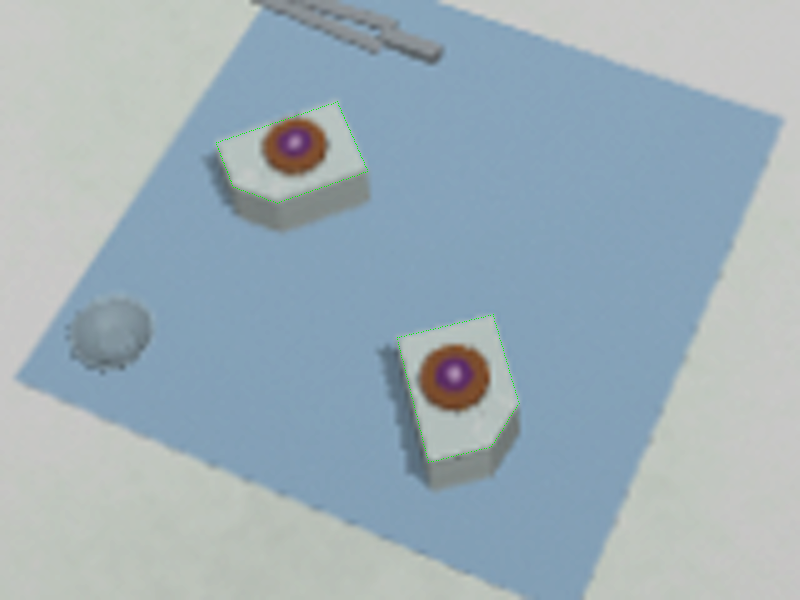

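```bash
cat > f3.py <<'E'
from h import *
np.set_printoptions(precision=4,suppress=True)
P=[shot(n) for n in("top","side")]
def ln(p,a,b,crop,s,z,nm):
    A=unproj(p,(crop[0]+a[0]/s-.5,crop[1]+a[1]/s-.5),z);B=unproj(p,(crop[0]+b[0]/s-.5,crop[1]+b[1]/s-.5),z)
    d=B-A;print(nm,A,B,np.degrees(np.arctan2(d[0],-d[1])),np.linalg.norm(d))
ln(P[0],(113,453),(668,438),(260,180),6,.012,"holes near")
ln(P[0],(110,138),(653,125),(260,180),6,.012,"holes far")
ln(P[0],(132,237),(640,225),(260,180),6,.018,"jaw face")
ln(P[1],(393,456),(508,104),(300,175),6,.012,"holes near side")
ln(P[1],(180,375),(320,62),(300,175),6,.024,"jaw edge side")
ln(P[1],(412,485),(528,95),(300,175),6,.012,"near edge side")
PK=np.vstack([loop(cham(.022,.030,.017,c),.012) for c in(.0,)])
for PP in (P,P[:1],P[1:]):
    print(fit(PK,(.5096,-.0203,8.2),PP,[6,8,10]))
f=(.5096,-.0203,8.2)
overlay(P[0],[(FR,f)],"o1b",(260,180,390,280),6)
overlay(P[1],[(FR,f)],"o2b",(300,175,400,265),6)
E
python3 f3.py
```

```text
holes near [0.4533 0.0912 0.012 ] [ 0.488 -0.14   0.012] 8.54326927213712 0.23375806062286308
holes far [0.5868 0.1115 0.012 ] [ 0.6213 -0.1207  0.012 ] 8.465159057115633 0.23475650988800761
jaw face [0.5443 0.0954 0.018 ] [ 0.576  -0.1186  0.018 ] 8.415070110088125 0.21639671403635996
holes near side [0.4538 0.0911 0.012 ] [ 0.4883 -0.1416  0.012 ] 8.437156996025157 0.2352775980466383
jaw edge side [0.547 0.099 0.024] [ 0.5759 -0.1169  0.024 ] 7.609969294425806 0.2178913996120881
near edge side [0.441  0.1023 0.012 ] [ 0.482  -0.1522  0.012 ] 9.153590593815213 0.25782151013568116
(array([ 0.5074, -0.0183,  8.7817]), np.float64(-774.89990234375))
(array([ 0.5071, -0.0182,  8.6151]), np.float64(-392.5224914550781))
(array([ 0.5078, -0.0186,  8.0977]), np.float64(-383.2406311035156))
```

View pics/o1b.png

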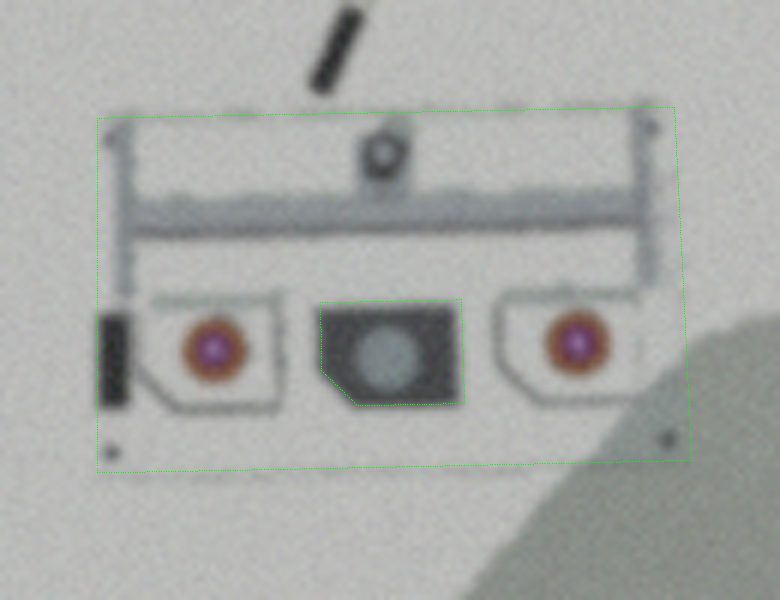

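View pics/o2b.png

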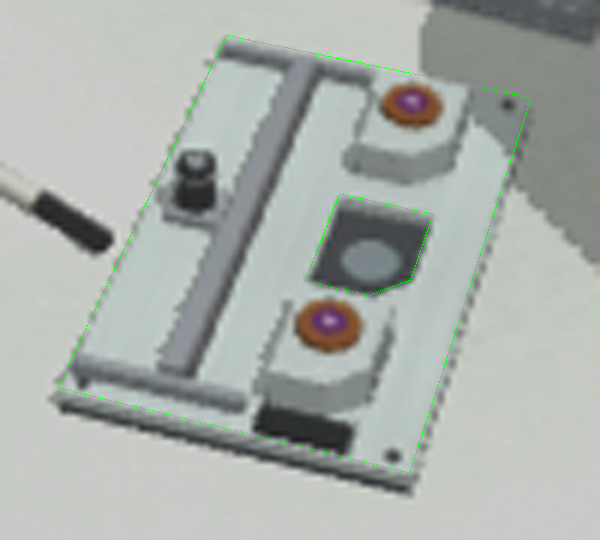

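drive_tool(deltas=[{"linear": [0.442,0.4713,-0.09],"spin": -8.5},{"linear": [0.442,0.4713,-0.09],"spin": -8.5},{"linear": [0.442,0.4713,-0.09],"spin": -8.5},{"linear": [0.442,0.4713,-0.09],"spin": -8.5},{"linear": [0.442,0.4713,-0.09],"spin": -8.5},{"linear": [0.442,0.4713,-0.09],"spin": -8.5},{"linear": [0.442,0.4713,-0.09],"spin": -8.5},{"linear": [0.442,0.4713,-0.09],"spin": -8.5},{"linear": [0.442,0.4713,-0.09],"spin": -8.5},{"linear": [0.442,0.4713,-0.09],"spin": -8.5},{"linear": [0.442,0.4713,-0.09],"spin": -8.5},{"linear": [0.442,0.4713,-0.09],"spin": -8.5}], jaw=0.04, grip_force=30)

```text
t: 3.3
tool_pos: [0.589, -0.005, 0.1483]
tool_rot: [[0.989, 0.151, -0.001], [0.151, -0.989, 0.0], [-0.001, -0.0, -1.0]]
contact_force: [0.0, 0.1, 0.2]
grip_width: 0.469
```

```bash
python3 - <<'E'
from h import *
p=shot("side","s1",(260,120,420,260),5)
s=sensors.get_state();print(s["q"],s["tool_pos"])
print((proj(p,[s["tool_pos"],s["tool_pos"]-[0,0,.106],[.588,-.0062,.042]])-[260,120])*5)
E
```

```text
[-5.93877571e-01  2.66892069e+01  5.19927942e+00  6.85912284e+01
 -2.14908021e-02  1.70806530e+02] [ 0.58809232 -0.00620671  0.14860157]
[[367.52885422 249.68188668]
 [363.46418178 408.07742469]
 [363.5933676  408.97875963]]
```

View pics/s1.png

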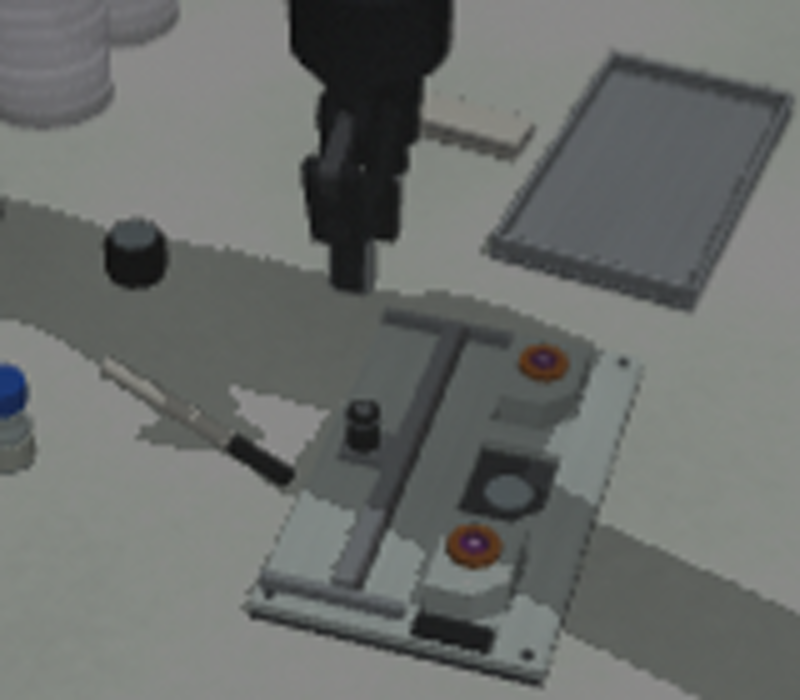

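drive_tool(deltas=[{"linear": [0,0,-0.05],"spin": 0},{"linear": [0,0,-0.09],"spin": 0},{"linear": [0,0,-0.11],"spin": 0},{"linear": [0,0,-0.1185],"spin": 0},{"linear": [0,0,-0.1185],"spin": 0}])

```text
t: 3.98
tool_pos: [0.5878, -0.0071, 0.0304]
tool_rot: [[0.989, 0.148, -0.002], [0.148, -0.989, -0.0], [-0.002, 0.0, -1.0]]
contact_force: [0.0, 0.0, 0.1]
grip_width: 0.466
```

drive_tool(deltas=[{"linear": [0,0,0],"spin": 0},{"linear": [0,0,0],"spin": 0},{"linear": [0,0,0],"spin": 0},{"linear": [0,0,0],"spin": 0},{"linear": [0,0,0],"spin": 0}], jaw=0.0, grip_force=30)

```text
t: 4.6
tool_pos: [0.5888, -0.0069, 0.0321]
tool_rot: [[0.989, 0.149, 0.001], [0.149, -0.989, -0.0], [0.001, 0.001, -1.0]]
contact_force: [-1.6, 1.3, 6.1]
grip_width: 0.195
```

drive_tool(deltas=[{"linear": [0.003,0.0004,0.0],"spin": 0},{"linear": [0.006,0.0009,0],"spin": 0},{"linear": [0.009,0.0013,0],"spin": 0},{"linear": [0.011,0.0016,0],"spin": 0},{"linear": [0.013,0.0019,0],"spin": 0},{"linear": [0.013,0.0019,0],"spin": 0}])

```text
t: 5.35
tool_pos: [0.5985, -0.0054, 0.032]
tool_rot: [[0.989, 0.148, -0.006], [0.148, -0.989, -0.001], [-0.006, 0.001, -1.0]]
contact_force: [-9.8, 0.2, 9.5]
grip_width: 0.195
```

drive_tool(deltas=[{"linear": [-0.001,0,0],"spin": 0},{"linear": [-0.001,0,0],"spin": 0},{"linear": [-0.001,0,0.05],"spin": 0},{"linear": [-0.001,0,0.09],"spin": 0}], jaw=0.035)

```text
t: 5.85
tool_pos: [0.5983, -0.0054, 0.1231]
tool_rot: [[0.989, 0.148, -0.004], [0.148, -0.989, -0.001], [-0.005, 0.001, -1.0]]
contact_force: [0.9, 0.2, 0.1]
grip_width: 0.41
```

drive_tool(deltas=[{"linear": [-0.08,-0.0874,0],"spin": 90},{"linear": [-0.08,-0.0874,0],"spin": 90},{"linear": [-0.08,-0.0874,0],"spin": 90},{"linear": [-0.08,-0.0874,0],"spin": 90},{"linear": [-0.08,-0.0874,0],"spin": 90},{"linear": [-0.08,-0.0874,0],"spin": 90},{"linear": [-0.08,-0.0874,0],"spin": 90},{"linear": [-0.08,-0.0874,0],"spin": 90},{"linear": [-0.08,-0.0874,0],"spin": 90},{"linear": [-0.08,-0.0874,0],"spin": 90}], jaw=0.06)

```text
t: 7.1
tool_pos: [0.5189, -0.0929, 0.1231]
tool_rot: [[-0.147, 0.989, 0.002], [0.989, 0.147, -0.005], [-0.005, 0.002, -1.0]]
contact_force: [-0.4, -0.4, -0.2]
grip_width: 0.706
```

```bash
python3 - <<'E'
from h import *
p=shot("side","s2",(260,120,420,260),5)
s=sensors.get_state();print(s["q"],s["tool_pos"],s["tool_rot"][:,0])
E
```

```text
[-10.0167118   21.21906494  -7.4207707   61.19588209  -0.23945636
  71.52412004] [ 0.51877908 -0.09288487  0.12308249] [-0.14709352  0.98911059 -0.00487251]
```

View pics/s2.png

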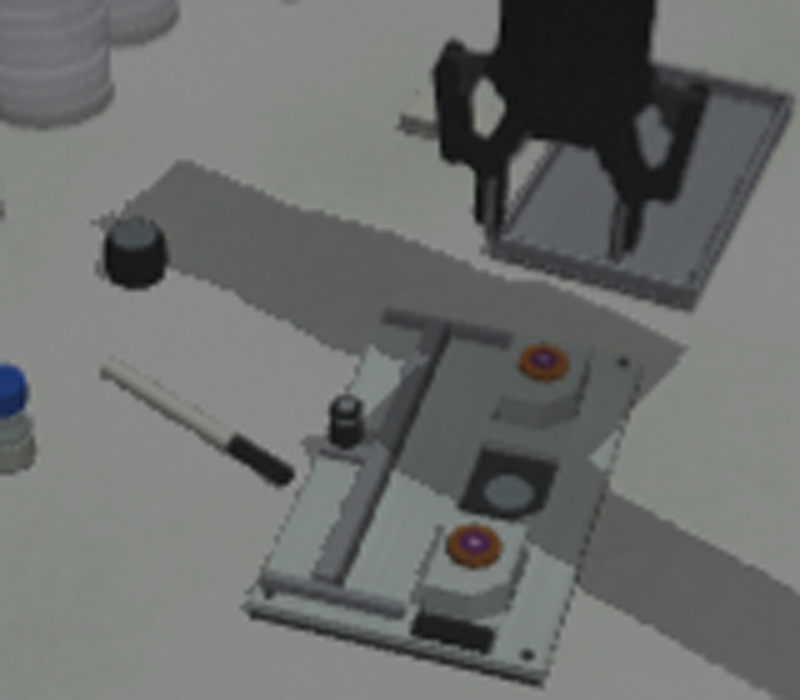

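drive_tool(deltas=[{"linear": [-0.0004,0,-0.05],"spin": 0},{"linear": [-0.0004,0,-0.08],"spin": 0},{"linear": [-0.0004,0,-0.092],"spin": 0},{"linear": [-0.0004,0,-0.097],"spin": 0},{"linear": [-0.0004,0,-0.097],"spin": 0}])

```text
t: 7.78
tool_pos: [0.5192, -0.093, 0.0268]
tool_rot: [[-0.147, 0.989, 0.004], [0.989, 0.147, -0.005], [-0.005, 0.003, -1.0]]
contact_force: [-0.3, -0.1, 0.2]
grip_width: 0.702
```

drive_tool(deltas=[{"linear": [0,0,0],"spin": 0},{"linear": [0,0,0],"spin": 0},{"linear": [0,0,0],"spin": 0},{"linear": [0,0,0],"spin": 0},{"linear": [0,0,0],"spin": 0}], jaw=0.0, grip_force=50)

```text
t: 8.4
tool_pos: [0.5202, -0.0932, 0.0284]
tool_rot: [[-0.147, 0.989, 0.006], [0.989, 0.147, -0.005], [-0.006, 0.005, -1.0]]
contact_force: [-2.5, -0.6, 5.6]
grip_width: 0.447
```

drive_tool(deltas=[{"linear": [0,0,0.01],"spin": 0},{"linear": [0,0,0.03],"spin": 0},{"linear": [0,0,0.07],"spin": 0},{"linear": [0,0,0.09],"spin": 0},{"linear": [0,0,0.09],"spin": 0}])

```text
t: 9.02
tool_pos: [0.5219, -0.0935, 0.1208]
tool_rot: [[-0.147, 0.989, 0.011], [0.989, 0.147, -0.006], [-0.008, 0.01, -1.0]]
contact_force: [0.7, -0.4, -2.3]
grip_width: 0.45
```

```bash
python3 - <<'E'
from h import *
p=shot("side","s3",(300,100,460,240),5)
p=shot("top","t3")
s=sensors.get_state();print(s["tool_pos"],s["grip_width"])
E
```

```text
[ 0.51990791 -0.09318725  0.11812039] 0.4498155330126882
```

View pics/s3.png

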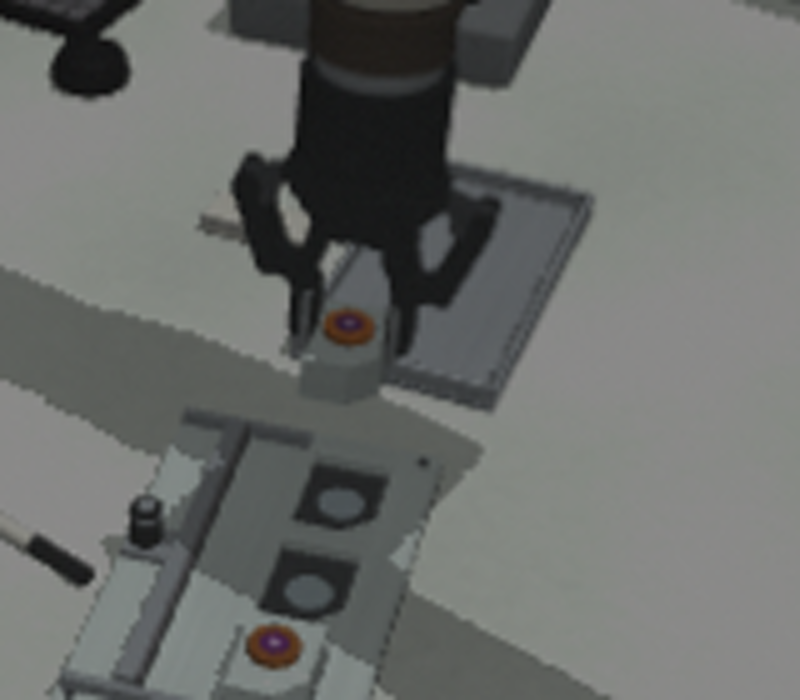

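drive_tool(deltas=[{"linear": [0.019,-0.292,0],"spin": -6.5},{"linear": [0.019,-0.292,0],"spin": -6.5},{"linear": [0.019,-0.292,0],"spin": -6.5},{"linear": [0.019,-0.292,0],"spin": -6.5},{"linear": [0.019,-0.292,0],"spin": -6.5},{"linear": [0.019,-0.292,0],"spin": -6.5},{"linear": [0.019,-0.292,0],"spin": -6.5},{"linear": [0.019,-0.292,0],"spin": -6.5}])

```text
t: 10.12
tool_pos: [0.5387, -0.3835, 0.1174]
tool_rot: [[-0.035, 0.999, 0.004], [0.999, 0.035, -0.005], [-0.005, 0.004, -1.0]]
contact_force: [-0.5, -0.9, -1.4]
grip_width: 0.444
```

```bash
python3 - <<'E'
from h import *
p=shot("side","s4",(300,80,460,220),5)
s=sensors.get_state();print(s["tool_pos"],s["grip_width"],s["tool_rot"][:,0])
E
```

```text
[ 0.53895481 -0.38363654  0.11781889] 0.4517941158256338 [-0.035579    0.99935209 -0.00543529]
```

View pics/s4.png

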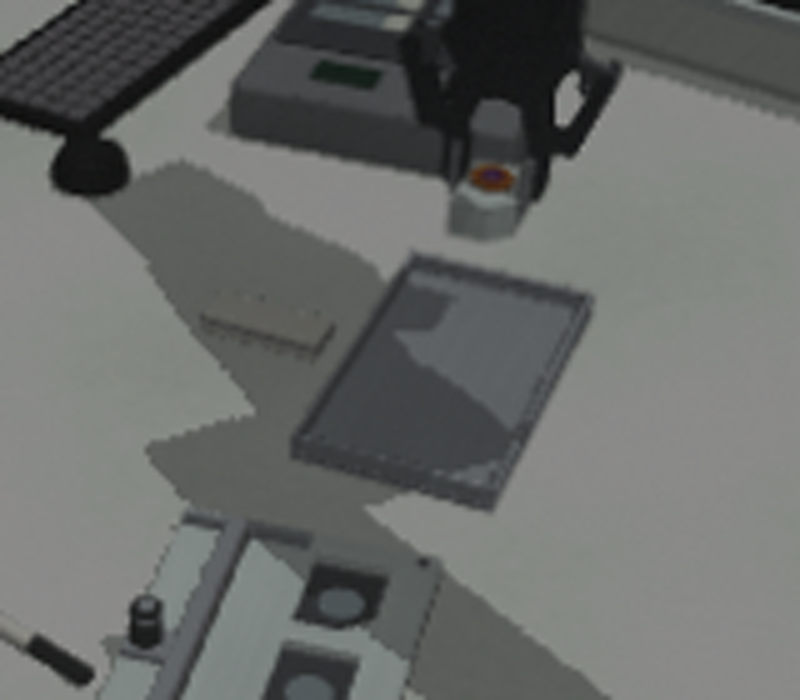

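drive_tool(deltas=[{"linear": [0,0,-0.04],"spin": 0},{"linear": [0,0,-0.07],"spin": 0},{"linear": [0,0,-0.082],"spin": 0},{"linear": [0,0,-0.087],"spin": 0},{"linear": [0,0,-0.09],"spin": 0},{"linear": [0,0,-0.092],"spin": 0},{"linear": [0,0,-0.092],"spin": 0}])

```text
t: 11.05
tool_pos: [0.5398, -0.3841, 0.0275]
tool_rot: [[-0.036, 0.999, 0.007], [0.999, 0.036, -0.007], [-0.007, 0.007, -1.0]]
contact_force: [-0.6, 1.2, 3.8]
grip_width: 0.449
```

Touching (3.8 N above the -2 N held weight). Release.

drive_tool(deltas=[{"linear": [0,0,0],"spin": 0},{"linear": [0,0,0],"spin": 0},{"linear": [0,0,0],"spin": 0},{"linear": [0,0,0.02],"spin": 0},{"linear": [0,0,0.06],"spin": 0},{"linear": [0,0,0.09],"spin": 0},{"linear": [0,0,0.09],"spin": 0}], jaw=0.055)

```text
t: 11.92
tool_pos: [0.5417, -0.3854, 0.1209]
tool_rot: [[-0.036, 0.999, 0.012], [0.999, 0.036, -0.01], [-0.011, 0.012, -1.0]]
contact_force: [0.4, 0.4, 0.4]
grip_width: 0.643
```

```bash
python3 - <<'E'
from h import *
p=shot("side","s5",(300,80,460,220),5)
s=sensors.get_state();print(s["tool_pos"],s["grip_width"],s["tool_rot"])
E
```

```text
[ 0.5405181  -0.38466995  0.11871761] 0.6453292654581203 [[-0.03556761  0.9993258   0.0091048 ]
 [ 0.99933054  0.03564294 -0.00824981]
 [-0.00856877  0.00880528 -0.99992452]]
```

View pics/s5.png

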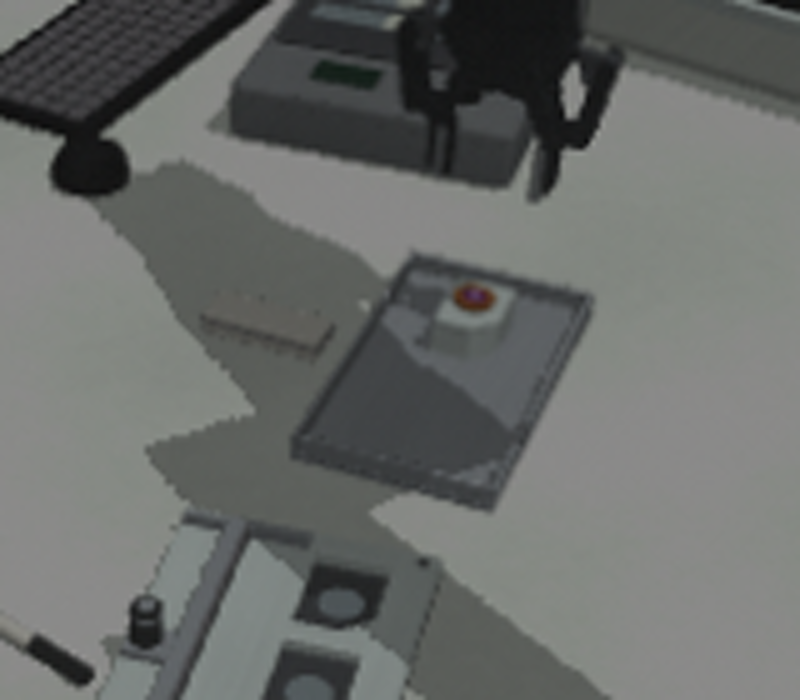

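drive_tool(deltas=[{"linear": [-0.043,0.441,0],"spin": 6.4},{"linear": [-0.043,0.441,0],"spin": 6.4},{"linear": [-0.043,0.441,0],"spin": 6.4},{"linear": [-0.043,0.441,0],"spin": 6.4},{"linear": [-0.043,0.441,0],"spin": 6.4},{"linear": [-0.043,0.441,0],"spin": 6.4},{"linear": [-0.043,0.441,0],"spin": 6.4},{"linear": [-0.043,0.441,0],"spin": 6.4},{"linear": [-0.043,0.441,0],"spin": 6.4},{"linear": [-0.043,0.441,0],"spin": 6.4},{"linear": [-0.043,0.441,0],"spin": 6.4},{"linear": [-0.043,0.441,0],"spin": 6.4}], jaw=0.06)

```text
t: 13.48
tool_pos: [0.4977, 0.0552, 0.1187]
tool_rot: [[-0.145, 0.989, 0.01], [0.989, 0.145, -0.007], [-0.009, 0.009, -1.0]]
contact_force: [-0.7, -0.5, 0.2]
grip_width: 0.704
```

```bash
python3 - <<'E'
from h import *
p=shot("side","s6",(300,120,460,260),5)
s=sensors.get_state();print(s["tool_pos"],s["grip_width"],s["tool_rot"])
p=shot("top"); 
for c,a in discs(p):
    print(unproj(p,c,.03))
E
```

```text
[0.49763524 0.05544664 0.11869152] 0.7028186769800464 [[-0.14505939  0.9893733   0.00991243]
 [ 0.98938565  0.14513363 -0.00722946]
 [-0.00859127  0.00875852 -0.99992474]]
[0.96409128 0.67426573 0.03      ]
[0.97368637 0.0222467  0.03      ]
[ 0.99473526 -0.02805814  0.03      ]
[ 0.98594412 -0.06988631  0.03      ]
[0.96685426 0.065636   0.03      ]
[0.97032968 0.04608423 0.03      ]
[ 0.97861974 -0.00322705  0.03      ]
[0.89727253 0.50877008 0.03      ]
[0.90087319 0.46498303 0.03      ]
[ 0.96405425 -0.05680247  0.03      ]
[ 0.9366412  -0.02796163  0.03      ]
[ 0.94423513 -0.07917021  0.03      ]
[0.91834373 0.03890868 0.03      ]
[0.58287534 0.32854498 0.03      ]
[0.46884973 0.39446076 0.03      ]
[ 0.54282765 -0.38805299  0.03      ]
```

View pics/s6.png

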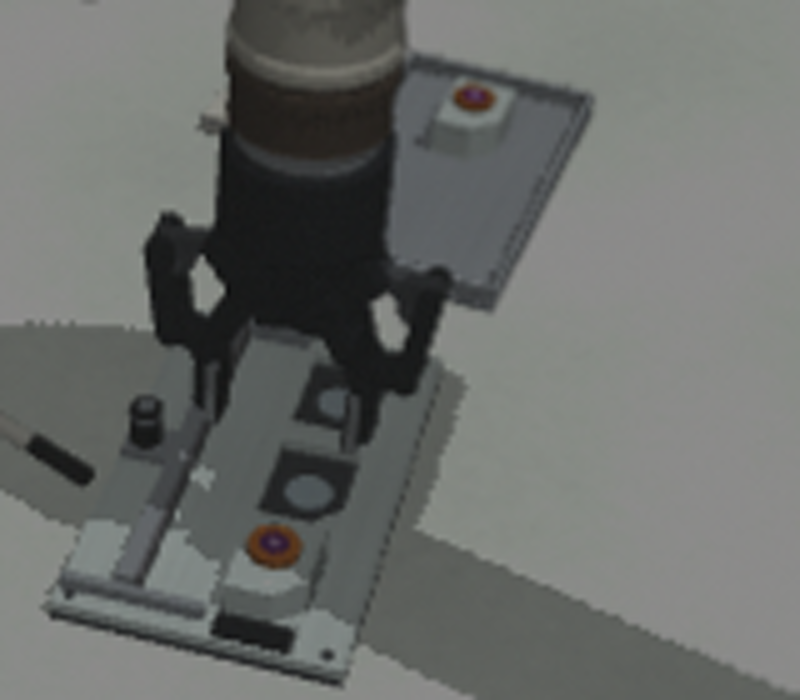

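drive_tool(deltas=[{"linear": [-0.0008,0.001,-0.05],"spin": 0},{"linear": [-0.0008,0.001,-0.08],"spin": 0},{"linear": [-0.0008,0.001,-0.089],"spin": 0},{"linear": [-0.0008,0.001,-0.092],"spin": 0},{"linear": [-0.0008,0.001,-0.092],"spin": 0}])

```text
t: 14.2
tool_pos: [0.4979, 0.0567, 0.0278]
tool_rot: [[-0.145, 0.989, 0.012], [0.989, 0.145, -0.007], [-0.009, 0.011, -1.0]]
contact_force: [-0.2, -0.2, 0.2]
grip_width: 0.701
```

drive_tool(deltas=[{"linear": [0,0,0],"spin": 0},{"linear": [0,0,0],"spin": 0},{"linear": [0,0,0],"spin": 0},{"linear": [0,0,0],"spin": 0},{"linear": [0,0,0],"spin": 0}], jaw=0.0)

```text
t: 14.82
tool_pos: [0.4982, 0.0567, 0.0293]
tool_rot: [[-0.145, 0.989, 0.013], [0.989, 0.145, -0.007], [-0.009, 0.012, -1.0]]
contact_force: [-2.6, -0.6, 6.6]
grip_width: 0.449
```

drive_tool(deltas=[{"linear": [0,0,0.01],"spin": 0},{"linear": [0,0,0.03],"spin": 0},{"linear": [0,0,0.07],"spin": 0},{"linear": [0,0,0.09],"spin": 0},{"linear": [0,0,0.09],"spin": 0},{"linear": [0,0,0.09],"spin": 0}])

```text
t: 15.58
tool_pos: [0.4976, 0.0567, 0.1188]
tool_rot: [[-0.145, 0.989, 0.013], [0.989, 0.145, -0.007], [-0.009, 0.011, -1.0]]
contact_force: [0.1, 0.8, -1.8]
grip_width: 0.451
```

```bash
python3 - <<'E'
from h import *
s=sensors.get_state();print(s["tool_pos"],s["grip_width"],s["tool_rot"],s["contact_force"])
E
```

```text
[0.49764649 0.05670159 0.11880006] 0.4514344639932458 [[-0.14537572  0.98929674  0.01256382]
 [ 0.98933811  0.14547025 -0.00696496]
 [-0.00871808  0.01141733 -0.99989681]] [ 0.11156749  0.80787861 -1.83084711]
```

drive_tool(deltas=[{"linear": [0.038,-0.352,0],"spin": -6.4},{"linear": [0.038,-0.352,0],"spin": -6.4},{"linear": [0.038,-0.352,0],"spin": -6.4},{"linear": [0.038,-0.352,0],"spin": -6.4},{"linear": [0.038,-0.352,0],"spin": -6.4},{"linear": [0.038,-0.352,0],"spin": -6.4},{"linear": [0.038,-0.352,0],"spin": -6.4},{"linear": [0.038,-0.352,-0.03],"spin": -6.4},{"linear": [0.038,-0.352,-0.06],"spin": -6.4},{"linear": [0.038,-0.352,-0.08],"spin": -6.4},{"linear": [0.038,-0.352,-0.085],"spin": -6.4},{"linear": [0.038,-0.352,-0.088],"spin": -6.4}])

```text
t: 17.08
tool_pos: [0.5357, -0.2945, 0.0305]
tool_rot: [[-0.035, 0.999, 0.011], [0.999, 0.035, -0.008], [-0.008, 0.011, -1.0]]
contact_force: [-0.0, -0.1, -0.3]
grip_width: 0.45
```

drive_tool(deltas=[{"linear": [0,0,-0.002],"spin": 0},{"linear": [0,0,-0.003],"spin": 0},{"linear": [0,0,-0.003],"spin": 0}])

```text
t: 17.45
tool_pos: [0.5362, -0.2946, 0.0283]
tool_rot: [[-0.035, 0.999, 0.013], [0.999, 0.035, -0.008], [-0.009, 0.012, -1.0]]
contact_force: [-0.5, 0.2, 1.2]
grip_width: 0.451
```

drive_tool(deltas=[{"linear": [0,0,-0.0005],"spin": 0},{"linear": [0,0,-0.0005],"spin": 0},{"linear": [0,0,0],"spin": 0},{"linear": [0,0,0.02],"spin": 0},{"linear": [0,0,0.07],"spin": 0},{"linear": [0,0,0.12],"spin": 0},{"linear": [0,0,0.12],"spin": 0},{"linear": [0,0,0.12],"spin": 0}], jaw=0.055)

```text
t: 18.45
tool_pos: [0.5359, -0.2945, 0.1482]
tool_rot: [[-0.035, 0.999, 0.012], [0.999, 0.035, -0.008], [-0.009, 0.012, -1.0]]
contact_force: [0.8, -0.9, -1.0]
grip_width: 0.645
```

```bash
python3 - <<'E'
from h import *
np.set_printoptions(precision=4,suppress=True)
p=shot("side","s7",(200,80,400,390),2.5)
s=sensors.get_state();print(s["tool_pos"],s["tool_rot"])
q=shot("top")
for pp in(p,q):
  for c,a in discs(pp):
    w=unproj(pp,c,.03)
    if abs(w[1])<.5 and .3<w[0]<.7:print(w)
for PP in((p,q),(p,),(q,)):
  print("newA",fit(CAR(),(.583,.332,-40),PP,[-45,-35]),"newB",fit(CAR(),(.466,.395,42),PP,[35,45]))
  print(fit(np.vstack([loop(cham(.022,.030,.017,c),.012) for c in(.076,0,-.076)]),(.5074,-.0182,8.4),PP,[6,8,10]))
E
```

```text
[ 0.5353 -0.2941  0.1471] [[-0.0352  0.9993  0.0105]
 [ 0.9994  0.0352 -0.007 ]
 [-0.0074  0.0102 -0.9999]]
[ 0.544  -0.3896  0.03  ]
[ 0.5406 -0.3014  0.03  ]
[0.5832 0.3291 0.03  ]
[0.4688 0.3954 0.03  ]
[0.5828 0.3282 0.03  ]
[0.4687 0.3943 0.03  ]
[ 0.5395 -0.2994  0.03  ]
newA (array([  0.5837,   0.3323, -40.1079]), np.float64(-398.8232421875)) newB (array([ 0.466 ,  0.3954, 42.0081]), np.float64(-418.332763671875))
(array([ 0.5075, -0.0168,  8.3204]), np.float64(-710.0538940429688))
newA (array([  0.5835,   0.3323, -40.2351]), np.float64(-224.2579803466797)) newB (array([ 0.4662,  0.3954, 42.3853]), np.float64(-229.6050262451172))
(array([ 0.5077, -0.0159,  8.2583]), np.float64(-354.4118957519531))
newA (array([  0.5841,   0.3324, -39.2456]), np.float64(-175.45388793945312)) newB (array([ 0.4651,  0.3951, 42.4255]), np.float64(-191.6457977294922))
(array([ 0.5074, -0.0185,  8.3083]), np.float64(-360.8678283691406))
```

View pics/s7.png

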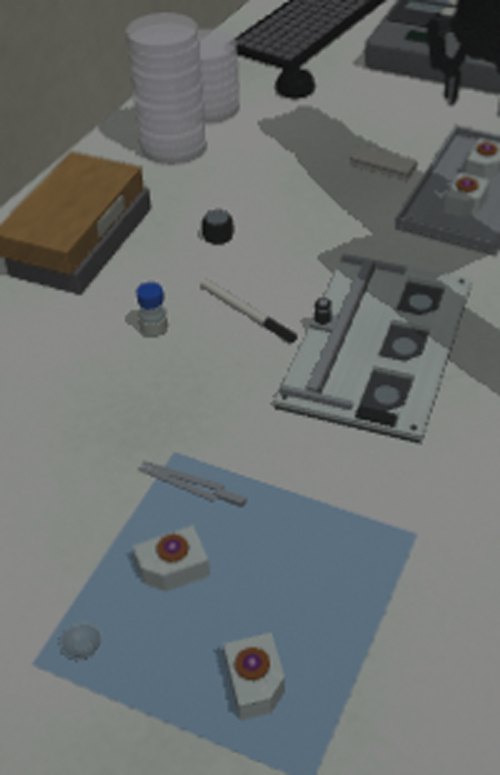

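drive_tool(deltas=[{"linear": [0.0484,0.6264,-0.04],"spin": -42},{"linear": [0.0484,0.6264,-0.04],"spin": -42},{"linear": [0.0484,0.6264,-0.04],"spin": -42},{"linear": [0.0484,0.6264,-0.04],"spin": -42},{"linear": [0.0484,0.6264,-0.04],"spin": -42},{"linear": [0.0484,0.6264,-0.04],"spin": -42},{"linear": [0.0484,0.6264,-0.04],"spin": -42},{"linear": [0.0484,0.6264,-0.04],"spin": -42},{"linear": [0.0484,0.6264,-0.04],"spin": -42},{"linear": [0.0484,0.6264,-0.04],"spin": -42},{"linear": [0.0484,0.6264,-0.04],"spin": -42},{"linear": [0.0484,0.6264,-0.04],"spin": -42}], jaw=0.06)

```text
t: 20.05
tool_pos: [0.5819, 0.3337, 0.1038]
tool_rot: [[0.64, 0.768, -0.001], [0.768, -0.64, -0.013], [-0.011, 0.008, -1.0]]
contact_force: [0.2, 0.3, -0.4]
grip_width: 0.705
```

```bash
python3 - <<'E'
from h import *
np.set_printoptions(precision=4,suppress=True)
p=shot("side","s8",(200,200,380,400),3)
s=sensors.get_state();print(s["tool_pos"],s["tool_rot"],s["q"])
for c,a in discs(p):
    w=unproj(p,c,.03)
    if abs(w[1])<.5 and .3<w[0]<.7:print(w)
E
```

```text
[0.5823 0.3321 0.1044] [[ 0.6416  0.767  -0.0004]
 [ 0.7669 -0.6416 -0.0136]
 [-0.0107  0.0084 -0.9999]] [ 29.9919  37.9464  17.6193  70.0829  -0.6636 159.907 ]
[ 0.544  -0.3891  0.03  ]
[ 0.5406 -0.3014  0.03  ]
[0.583  0.3296 0.03  ]
[0.4688 0.3952 0.03  ]
```

View pics/s8.png

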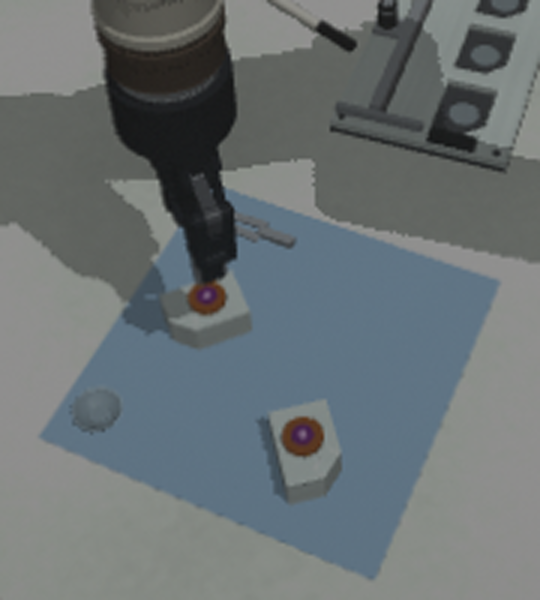

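drive_tool(deltas=[{"linear": [0.0014,0.0002,-0.05],"spin": 0},{"linear": [0.0014,0.0002,-0.07],"spin": 0},{"linear": [0.0014,0.0002,-0.08],"spin": 0},{"linear": [0.0014,0.0002,-0.084],"spin": 0},{"linear": [0.0014,0.0002,-0.084],"spin": 0}])

```text
t: 20.72
tool_pos: [0.5844, 0.332, 0.0213]
tool_rot: [[0.642, 0.767, 0.001], [0.766, -0.642, -0.013], [-0.009, 0.009, -1.0]]
contact_force: [0.3, 0.0, 0.3]
grip_width: 0.7
```

drive_tool(deltas=[{"linear": [0,0,0],"spin": 0},{"linear": [0,0,0],"spin": 0},{"linear": [0,0,0],"spin": 0},{"linear": [0,0,0],"spin": 0},{"linear": [0,0,0],"spin": 0}], jaw=0.0, grip_force=50)

```text
t: 21.35
tool_pos: [0.5855, 0.3326, 0.0231]
tool_rot: [[0.642, 0.767, 0.004], [0.766, -0.642, -0.012], [-0.007, 0.01, -1.0]]
contact_force: [1.0, -0.9, 6.4]
grip_width: 0.449
```

drive_tool(deltas=[{"linear": [0,0,0.01],"spin": 0},{"linear": [0,0,0.03],"spin": 0},{"linear": [0,0,0.07],"spin": 0},{"linear": [0,0,0.09],"spin": 0},{"linear": [0,0,0.09],"spin": 0},{"linear": [0,0,0.09],"spin": 0}])

```text
t: 22.1
tool_pos: [0.5847, 0.3322, 0.1118]
tool_rot: [[0.642, 0.767, 0.002], [0.767, -0.642, -0.013], [-0.009, 0.009, -1.0]]
contact_force: [-0.4, -0.1, -1.5]
grip_width: 0.45
```

```bash
python3 - <<'E'
from h import *
np.set_printoptions(precision=4,suppress=True)
s=sensors.get_state();print(s["tool_pos"],s["tool_rot"],s["q"][[0,5]])
E
```

```text
[0.5847 0.3322 0.1118] [[ 0.6421  0.7666  0.0017]
 [ 0.7666 -0.642  -0.0127]
 [-0.0086  0.0095 -0.9999]] [ 29.9057 159.8564]
```

drive_tool(deltas=[{"linear": [-0.0883,-0.2738,0],"spin": 48.3},{"linear": [-0.0883,-0.2738,0],"spin": 48.3},{"linear": [-0.0883,-0.2738,0],"spin": 48.3},{"linear": [-0.0883,-0.2738,0],"spin": 48.3},{"linear": [-0.0883,-0.2738,0],"spin": 48.3},{"linear": [-0.0883,-0.2738,0],"spin": 48.3},{"linear": [-0.0883,-0.2738,-0.02],"spin": 48.3},{"linear": [-0.0883,-0.2738,-0.047],"spin": 48.3},{"linear": [-0.0883,-0.2738,-0.047],"spin": 48.3},{"linear": [-0.0883,-0.2738,-0.047],"spin": 48.3}])

```text
t: 23.35
tool_pos: [0.4966, 0.059, 0.0649]
tool_rot: [[-0.146, 0.989, 0.01], [0.989, 0.146, -0.007], [-0.008, 0.009, -1.0]]
contact_force: [1.0, -0.5, -0.4]
grip_width: 0.453
```

```bash
python3 - <<'E'
from h import *
np.set_printoptions(precision=4,suppress=True)
s=sensors.get_state();print(s["tool_pos"],s["tool_rot"],s["q"][[0,5]],s["grip_width"])
p=shot("side","s9",(290,150,410,260),6); t=shot("top","t9",(250,150,410,280),5)
zb=s["tool_pos"][2]-.0222
for pp in (p,t):
  print("at",s["tool_pos"][2])
  for c,a in discs(pp):
    w=unproj(pp,c,zb+.03)
    if abs(w[1])<.5 and .3<w[0]<.7:print(w)
E
```

```text
[0.4966 0.059  0.0649] [[-0.1458  0.9893  0.0103]
 [ 0.9893  0.1458 -0.007 ]
 [-0.0084  0.0092 -0.9999]] [ 7.0574 88.6711] 0.4529697725440161
at 0.06488219393720897
[ 0.5274 -0.3245  0.0727]
[ 0.5239 -0.2414  0.0727]
[0.4997 0.0576 0.0727]
[0.4561 0.416  0.0727]
at 0.06488219393720897
[0.4658 0.3767 0.0727]
[ 0.5333 -0.2868  0.0727]
[ 0.5372 -0.3717  0.0727]
```

View pics/s9.png

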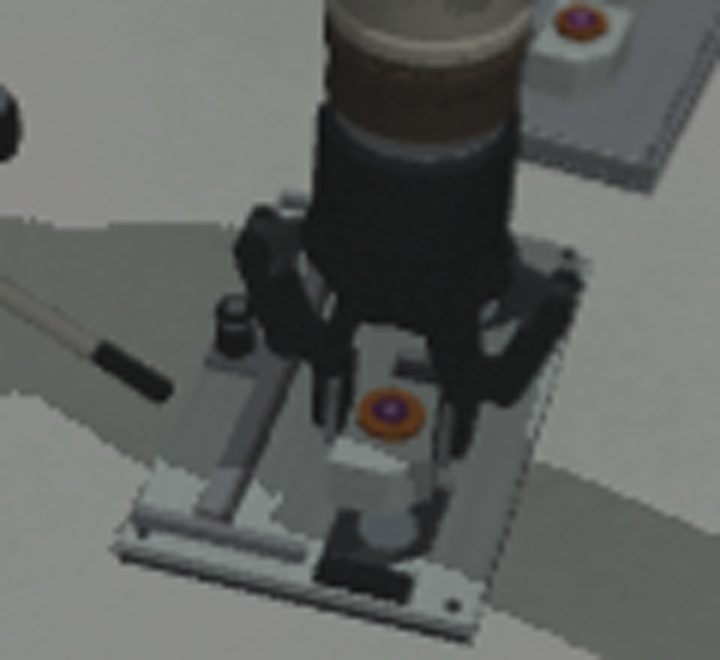

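View pics/t9.png

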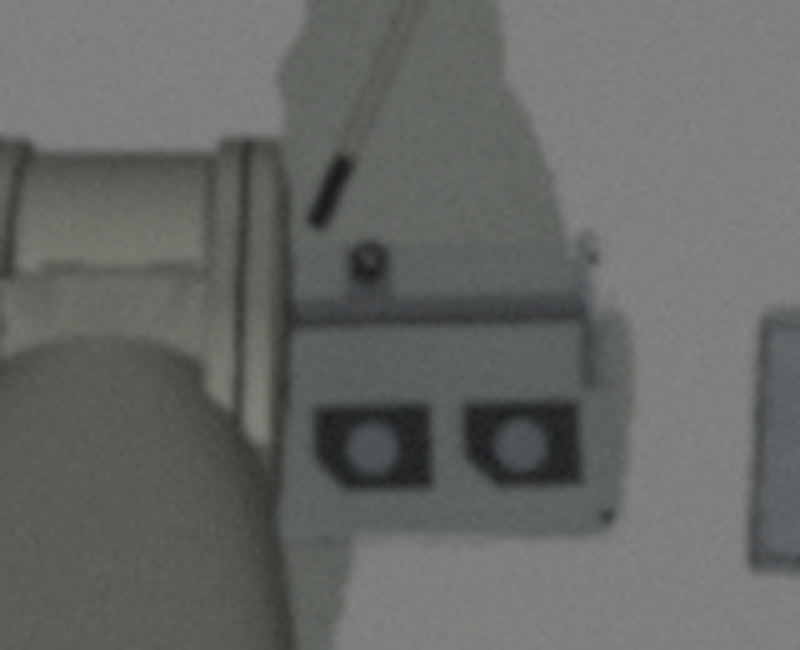

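drive_tool(deltas=[{"linear": [-0.0003,-0.0012,-0.015],"spin": 0},{"linear": [-0.0003,-0.0012,-0.025],"spin": 0},{"linear": [-0.0003,-0.0012,-0.028],"spin": 0},{"linear": [-0.0003,-0.0012,-0.031],"spin": 0},{"linear": [-0.0003,-0.0012,-0.033],"spin": 0},{"linear": [-0.0003,-0.0012,-0.033],"spin": 0}])

```text
t: 24.2
tool_pos: [0.497, 0.0577, 0.0327]
tool_rot: [[-0.146, 0.989, 0.012], [0.989, 0.146, -0.007], [-0.009, 0.011, -1.0]]
contact_force: [0.9, -0.5, -0.1]
grip_width: 0.449
```

drive_tool(deltas=[{"linear": [-0.0003,0,-0.002],"spin": 0},{"linear": [-0.0003,0,-0.004],"spin": 0},{"linear": [-0.0003,0,-0.006],"spin": 0},{"linear": [-0.0003,0,-0.006],"spin": 0}])

```text
t: 24.7
tool_pos: [0.4968, 0.0577, 0.028]
tool_rot: [[-0.146, 0.989, 0.013], [0.989, 0.146, -0.007], [-0.009, 0.012, -1.0]]
contact_force: [-3.8, -1.0, 9.0]
grip_width: 0.452
```

drive_tool(deltas=[{"linear": [0,0,0],"spin": 0},{"linear": [0,0,0],"spin": 0},{"linear": [0,0,0],"spin": 0},{"linear": [0,0,0.02],"spin": 0},{"linear": [0,0,0.07],"spin": 0},{"linear": [0,0,0.09],"spin": 0},{"linear": [0,0,0.09],"spin": 0}], jaw=0.06)

```text
t: 25.58
tool_pos: [0.4983, 0.0579, 0.1195]
tool_rot: [[-0.146, 0.989, 0.017], [0.989, 0.146, -0.006], [-0.009, 0.016, -1.0]]
contact_force: [-0.4, -0.5, 0.4]
grip_width: 0.706
```

```bash
python3 - <<'E'
from h import *
np.set_printoptions(precision=4,suppress=True)
s=sensors.get_state();print(s["tool_pos"],s["tool_rot"],s["q"][[0,5]],s["grip_width"])
p=shot("side","s10",(290,150,410,260),6)
for pp in (p,):
  for c,a in discs(pp):
    w=unproj(pp,c,.035)
    if abs(w[1])<.5 and .3<w[0]<.7:print(w, unproj(pp,c,.03))
for q in "new1","scanned1":
  for d in cams.tip_of(q,p): print(q,d["p"],d["pixel"],unproj(p,d["pixel"],.005))
E
```

```text
[0.4983 0.0579 0.1195] [[-0.1455  0.9892  0.0172]
 [ 0.9893  0.1457 -0.0063]
 [-0.0087  0.0161 -0.9998]] [ 6.9058 88.5299] 0.7057285079487216
[ 0.5424 -0.3819  0.035 ] [ 0.5444 -0.3895  0.03  ]
[ 0.5387 -0.2944  0.035 ] [ 0.5406 -0.3014  0.03  ]
[0.5    0.0555 0.035 ] [0.5017 0.0508 0.03  ]
[0.4674 0.3978 0.035 ] [0.4688 0.3954 0.03  ]
new1 0.95 [305.6, 354.6] [0.457  0.3976 0.005 ]
new1 0.75 [352.4, 236.9] [0.5021 0.0561 0.005 ]
new1 0.64 [361.1, 218.6] [ 0.5079 -0.0167  0.005 ]
scanned1 0.67 [395.1, 146.4] [ 0.5377 -0.387   0.005 ]
scanned1 0.5 [386.5, 160.4] [ 0.5367 -0.2992  0.005 ]
```

View pics/s10.png

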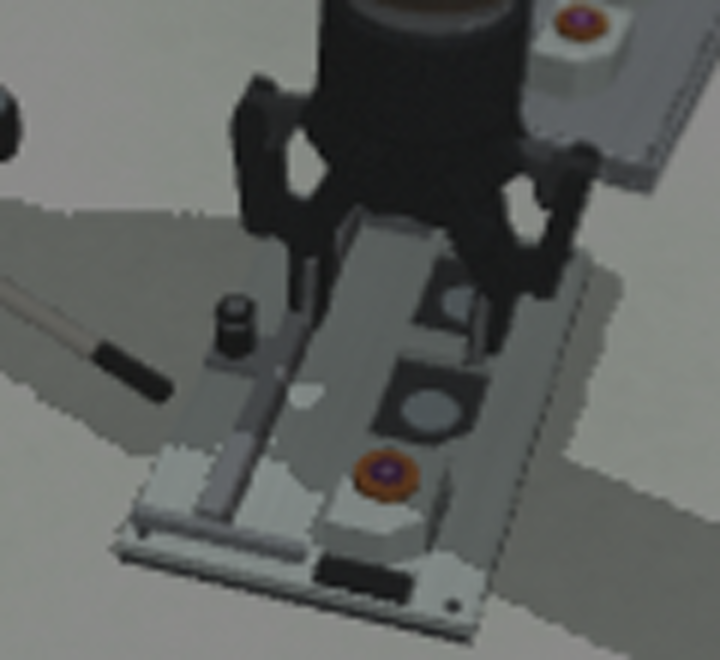

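drive_tool(deltas=[{"linear": [0,0.06,0],"spin": 10},{"linear": [0,0.12,0],"spin": 20},{"linear": [0,0.17,0],"spin": 30},{"linear": [0,0.2,0],"spin": 40},{"linear": [0,0.2,0],"spin": 50},{"linear": [0,0.2,0],"spin": 60},{"linear": [0,0.2,0],"spin": 70},{"linear": [0,0.2,0],"spin": 80},{"linear": [0,0.2,0],"spin": 90},{"linear": [0,0.2,0],"spin": 100},{"linear": [0,0.2,0],"spin": 107},{"linear": [0,0.2,0],"spin": 107}])

```text
t: 27.22
tool_pos: [0.4949, 0.2571, 0.1148]
tool_rot: [[-0.904, -0.427, 0.001], [-0.427, 0.904, 0.011], [-0.005, 0.009, -1.0]]
contact_force: [0.2, -1.3, 0.4]
grip_width: 0.699
```

drive_tool(deltas=[{"linear": [-0.032,0.0375,0],"spin": 10},{"linear": [-0.032,0.1375,0],"spin": 20},{"linear": [-0.032,0.1375,0],"spin": 30},{"linear": [-0.032,0.1375,0],"spin": 40},{"linear": [-0.032,0.1375,0],"spin": 50},{"linear": [-0.032,0.1375,0],"spin": 60},{"linear": [-0.032,0.1375,0],"spin": 70},{"linear": [-0.032,0.1375,0],"spin": 80},{"linear": [-0.032,0.1375,0],"spin": 90},{"linear": [-0.032,0.1375,0],"spin": 100},{"linear": [-0.032,0.1375,0],"spin": 106.6},{"linear": [-0.032,0.1375,0],"spin": 106.6}])

```text
t: 28.72
tool_pos: [0.4624, 0.3942, 0.1137]
tool_rot: [[0.665, -0.746, -0.012], [-0.746, -0.665, -0.004], [-0.005, 0.011, -1.0]]
contact_force: [0.1, 0.5, 0.9]
grip_width: 0.705
```

```bash
cat > look.py <<'E'
from h import *
import sys
np.set_printoptions(precision=4,suppress=True)
n=sys.argv[1];s=sensors.get_state();print(s["t"],s["tool_pos"],"\n",s["tool_rot"],s["q"][[0,5]],s["grip_width"])
p=shot("side","s"+n,(200,130,440,400),3);q=shot("top","t"+n)
cv2.imwrite("pics/t"+n+".png",cv2.resize(q["image"][150:280,130:500,::-1],None,fx=2.1,fy=2.1))
for nm,pp in (("side",p),("top",q)):
  for c,a in discs(pp):
    w=unproj(pp,c,.03)
    if abs(w[1])<.5 and .3<w[0]<.7:print(nm,w, unproj(pp,c,.035))
for k in sys.argv[2:]:
    x=tuple(map(float,k.split(",")))
    print(fit(CAR(),x,(p,),[x[2]-7,x[2]+7]))
E
python3 look.py 11 .466,.395,42
```

```text
28.725 [0.4624 0.3942 0.1137] 
 [[ 0.6655 -0.7463 -0.0118]
 [-0.7464 -0.6655 -0.0035]
 [-0.0052  0.0111 -0.9999]] [ 40.3128 -91.4094] 0.7049092353311224
side [ 0.5444 -0.3898  0.03  ] [ 0.5424 -0.3822  0.035 ]
side [ 0.5406 -0.3014  0.03  ] [ 0.5387 -0.2944  0.035 ]
side [0.5017 0.0503 0.03  ] [0.5   0.055 0.035]
side [0.4689 0.3955 0.03  ] [0.4674 0.3979 0.035 ]
top [0.4687 0.3943 0.03  ] [0.4684 0.3922 0.035 ]
top [0.5   0.054 0.03 ] [0.4995 0.0537 0.035 ]
top [ 0.5395 -0.2992  0.03  ] [ 0.5388 -0.2977  0.035 ]
top [ 0.5429 -0.3883  0.03  ] [ 0.5422 -0.3863  0.035 ]
(array([ 0.4664,  0.3953, 42.384 ]), np.float64(-270.0559387207031))
```

View pics/s11.png

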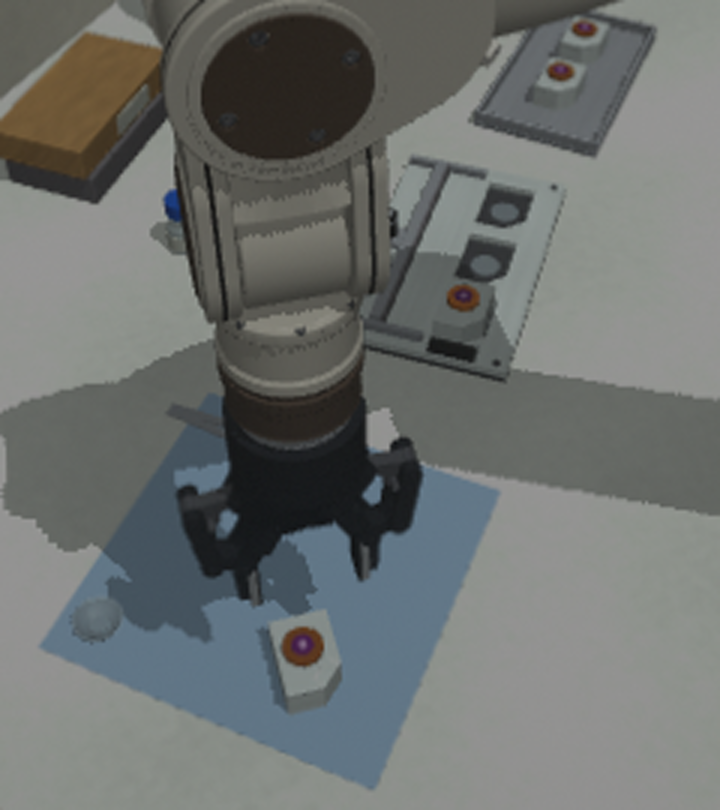

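drive_tool(deltas=[{"linear": [0.0037,0.0011,-0.05],"spin": 0.3},{"linear": [0.0037,0.0011,-0.08],"spin": 0.3},{"linear": [0.0037,0.0011,-0.09],"spin": 0.3},{"linear": [0.0037,0.0011,-0.093],"spin": 0.3},{"linear": [0.0037,0.0011,-0.093],"spin": 0.3}])

```text
t: 29.45
tool_pos: [0.467, 0.3961, 0.0223]
tool_rot: [[0.669, -0.743, -0.01], [-0.743, -0.669, -0.002], [-0.005, 0.008, -1.0]]
contact_force: [-0.1, 0.0, 0.0]
grip_width: 0.703
```

drive_tool(deltas=[{"linear": [0,0,0],"spin": 0},{"linear": [0,0,0],"spin": 0},{"linear": [0,0,0],"spin": 0},{"linear": [0,0,0],"spin": 0},{"linear": [0,0,0],"spin": 0}], jaw=0.0)

```text
t: 30.08
tool_pos: [0.4681, 0.397, 0.0242]
tool_rot: [[0.669, -0.743, -0.007], [-0.743, -0.669, 0.001], [-0.005, 0.005, -1.0]]
contact_force: [-0.4, 0.4, 6.7]
grip_width: 0.446
```

drive_tool(deltas=[{"linear": [0,0,0.01],"spin": 0},{"linear": [0,0,0.03],"spin": 0},{"linear": [0,0,0.07],"spin": 0},{"linear": [0,0,0.09],"spin": 0},{"linear": [0,0,0.09],"spin": 0},{"linear": [0,0,0.09],"spin": 0}])

```text
t: 30.82
tool_pos: [0.4675, 0.3965, 0.1132]
tool_rot: [[0.669, -0.743, -0.008], [-0.743, -0.669, -0.001], [-0.005, 0.007, -1.0]]
contact_force: [0.7, -0.7, 0.0]
grip_width: 0.45
```

```bash
python3 look.py 12
```

```text
30.825 [0.4675 0.3965 0.1132] 
 [[ 0.6691 -0.7431 -0.0083]
 [-0.7431 -0.6691 -0.0006]
 [-0.0051  0.0066 -1.    ]] [ 40.1686 -91.8322] 0.4503641066694146
side [ 0.5439 -0.3897  0.03  ] [ 0.542  -0.3821  0.035 ]
side [ 0.5406 -0.3014  0.03  ] [ 0.5387 -0.2944  0.035 ]
side [0.5017 0.0503 0.03  ] [0.5   0.055 0.035]
side [0.5009 0.3486 0.03  ] [0.4992 0.3513 0.035 ]
top [0.4815 0.4324 0.03  ] [0.4811 0.4302 0.035 ]
top [0.4997 0.0536 0.03  ] [0.4992 0.0533 0.035 ]
top [ 0.5394 -0.2993  0.03  ] [ 0.5387 -0.2978  0.035 ]
top [ 0.5432 -0.388   0.03  ] [ 0.5425 -0.3861  0.035 ]
```

drive_tool(deltas=[{"linear": [0.0402,-0.4143,0],"spin": -33.6},{"linear": [0.0402,-0.4143,0],"spin": -33.6},{"linear": [0.0402,-0.4143,0],"spin": -33.6},{"linear": [0.0402,-0.4143,0],"spin": -33.6},{"linear": [0.0402,-0.4143,0],"spin": -33.6},{"linear": [0.0402,-0.4143,0],"spin": -33.6},{"linear": [0.0402,-0.4143,0],"spin": -33.6},{"linear": [0.0402,-0.4143,0],"spin": -33.6},{"linear": [0.0402,-0.4143,-0.02],"spin": -33.6},{"linear": [0.0402,-0.4143,-0.048],"spin": -33.6},{"linear": [0.0402,-0.4143,-0.048],"spin": -33.6},{"linear": [0.0402,-0.4143,-0.048],"spin": -33.6}])

```text
t: 32.42
tool_pos: [0.5076, -0.0173, 0.0649]
tool_rot: [[0.147, -0.989, -0.009], [-0.989, -0.147, 0.004], [-0.005, 0.008, -1.0]]
contact_force: [0.1, 0.0, -0.9]
grip_width: 0.446
```

```bash
python3 look.py 13; python3 - <<'E'
from h import *
s=sensors.get_state();z=s["tool_pos"][2]-.0235+.03
p=cams.read_camera("side")
for c,a in discs(p):
    w=unproj(p,c,z)
    if abs(w[1])<.1 and .3<w[0]<.7:print(w,unproj(p,c,.035))
E
```

```text
32.425 [ 0.5076 -0.0173  0.0649] 
 [[ 0.1471 -0.9891 -0.0087]
 [-0.9891 -0.1472  0.0041]
 [-0.0054  0.008  -1.    ]] [  -2.078  -100.5413] 0.4455362567599401
side [ 0.5438 -0.3885  0.03  ] [ 0.5418 -0.3809  0.035 ]
side [ 0.5405 -0.3018  0.03  ] [ 0.5386 -0.2948  0.035 ]
side [ 0.5252 -0.0612  0.03  ] [ 0.5233 -0.0558  0.035 ]
side [0.5017 0.0506 0.03  ] [0.5    0.0553 0.035 ]
top [ 0.5395 -0.2992  0.03  ] [ 0.5388 -0.2977  0.035 ]
top [ 0.5432 -0.3882  0.03  ] [ 0.5425 -0.3863  0.035 ]
[ 0.51054932 -0.01613985  0.07207374] [ 0.52441302 -0.05649119  0.035     ]
[0.48735649 0.09008062 0.07207374] [0.50001401 0.05525351 0.035     ]
```

View pics/s13.png

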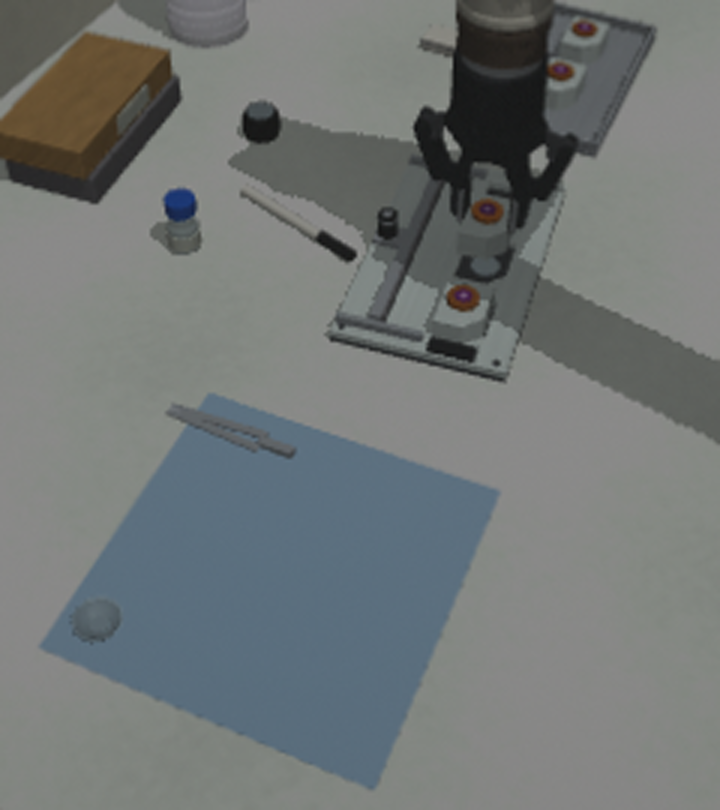

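drive_tool(deltas=[{"linear": [0,-0.001,-0.015],"spin": 0},{"linear": [0,-0.001,-0.025],"spin": 0},{"linear": [0,-0.001,-0.028],"spin": 0},{"linear": [0,-0.001,-0.031],"spin": 0},{"linear": [0,-0.001,-0.032],"spin": 0},{"linear": [0,-0.001,-0.032],"spin": 0}])

```text
t: 33.33
tool_pos: [0.5085, -0.0187, 0.0337]
tool_rot: [[0.147, -0.989, -0.006], [-0.989, -0.147, 0.004], [-0.005, 0.006, -1.0]]
contact_force: [-0.0, -0.2, -1.7]
grip_width: 0.449
```

drive_tool(deltas=[{"linear": [-0.0002,0,-0.002],"spin": 0},{"linear": [-0.0002,0,-0.004],"spin": 0},{"linear": [-0.0002,0,-0.006],"spin": 0},{"linear": [-0.0002,0,-0.006],"spin": 0}])

```text
t: 33.83
tool_pos: [0.5084, -0.0187, 0.0291]
tool_rot: [[0.147, -0.989, -0.005], [-0.989, -0.147, 0.004], [-0.005, 0.005, -1.0]]
contact_force: [-3.6, 0.5, 10.4]
grip_width: 0.45
```

drive_tool(deltas=[{"linear": [0,0,0],"spin": 0},{"linear": [0,0,0],"spin": 0},{"linear": [0,0,0],"spin": 0},{"linear": [0,0,0.02],"spin": 0},{"linear": [0,0,0.07],"spin": 0},{"linear": [0,0,0.12],"spin": 0},{"linear": [-0.06,-0.06,0.12],"spin": 0},{"linear": [-0.1,-0.12,0.12],"spin": 0},{"linear": [-0.1,-0.15,0.12],"spin": 0},{"linear": [-0.1,-0.15,0.12],"spin": 0},{"linear": [-0.1,-0.15,0.12],"spin": 0}], jaw=0.06)

```text
t: 35.2
tool_pos: [0.4084, -0.1687, 0.149]
tool_rot: [[0.146, -0.989, -0.005], [-0.989, -0.146, 0.004], [-0.005, 0.005, -1.0]]
contact_force: [0.0, 0.4, 0.1]
grip_width: 0.702
```

```bash
python3 look.py 14; python3 - <<'E'
from h import *
p=shot("side","s14b",(290,150,410,260),6)
E
```

```text
35.2 [ 0.4084 -0.1687  0.149 ] 
 [[ 0.1456 -0.9893 -0.0053]
 [-0.9893 -0.1456  0.0044]
 [-0.0051  0.0046 -1.    ]] [ -22.5236 -120.8944] 0.7023894164195734
side [ 0.5444 -0.39    0.03  ] [ 0.5424 -0.3824  0.035 ]
side [ 0.5405 -0.3018  0.03  ] [ 0.5386 -0.2948  0.035 ]
side [ 0.5127 -0.0239  0.03  ] [ 0.5109 -0.0187  0.035 ]
side [0.5018 0.051  0.03  ] [0.5    0.0557 0.035 ]
top [ 0.5113 -0.0202  0.03  ] [ 0.5108 -0.0201  0.035 ]
top [0.4997 0.054  0.03  ] [0.4992 0.0536 0.035 ]
top [ 0.5454 -0.2955  0.03  ] [ 0.5447 -0.2941  0.035 ]
top [ 0.543  -0.3877  0.03  ] [ 0.5423 -0.3858  0.035 ]
```

View pics/s14b.png

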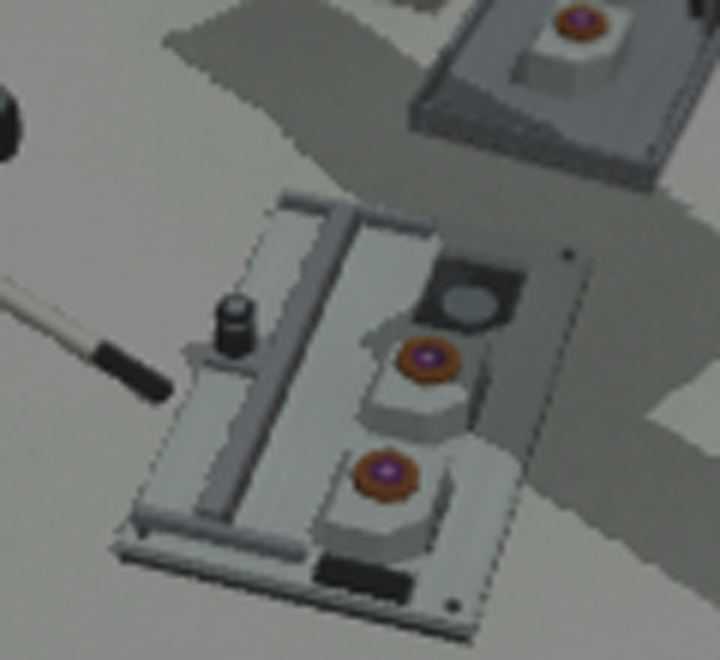

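View pics/t14.png

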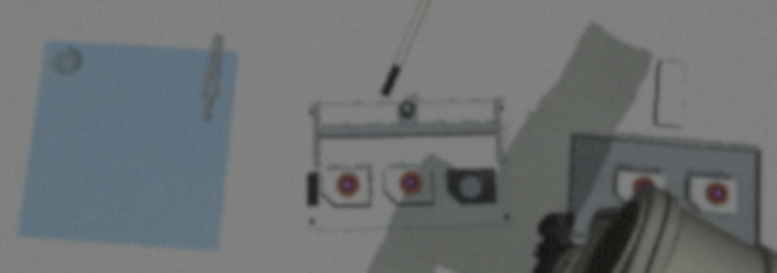

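drive_tool(deltas=[{"linear": [0.06,0.05,0],"spin": -10},{"linear": [0.12,0.1,0],"spin": -20},{"linear": [0.16,0.14,0],"spin": -30},{"linear": [0.19,0.1634,0],"spin": -40},{"linear": [0.19,0.1634,0],"spin": -50},{"linear": [0.19,0.1634,0],"spin": -60},{"linear": [0.19,0.1634,0],"spin": -70},{"linear": [0.19,0.1634,0],"spin": -80},{"linear": [0.19,0.1634,0],"spin": -90},{"linear": [0.19,0.1634,-0.03],"spin": -90},{"linear": [0.19,0.1634,-0.05],"spin": -90},{"linear": [0.19,0.1634,-0.05],"spin": -90}], jaw=0.04, grip_force=30)

```text
t: 36.85
tool_pos: [0.5972, -0.0024, 0.0967]
tool_rot: [[-0.988, -0.151, -0.001], [-0.151, 0.988, 0.006], [-0.0, 0.006, -1.0]]
contact_force: [0.5, -1.0, 0.6]
grip_width: 0.472
```

```bash
python3 look.py 15
```

```text
36.85 [ 0.5972 -0.0024  0.0967] 
 [[-0.9885 -0.1515 -0.0008]
 [-0.1515  0.9884  0.0058]
 [-0.0001  0.0058 -1.    ]] [-0.3962 -9.1101] 0.47219745602609553
side [ 0.544  -0.3891  0.03  ] [ 0.542  -0.3815  0.035 ]
side [ 0.5405 -0.3018  0.03  ] [ 0.5386 -0.2948  0.035 ]
side [ 0.5128 -0.0234  0.03  ] [ 0.511  -0.0182  0.035 ]
side [0.5015 0.0507 0.03  ] [0.4998 0.0554 0.035 ]
top [ 0.5393 -0.2993  0.03  ] [ 0.5386 -0.2978  0.035 ]
top [ 0.5432 -0.3884  0.03  ] [ 0.5425 -0.3865  0.035 ]
```

View pics/s15.png

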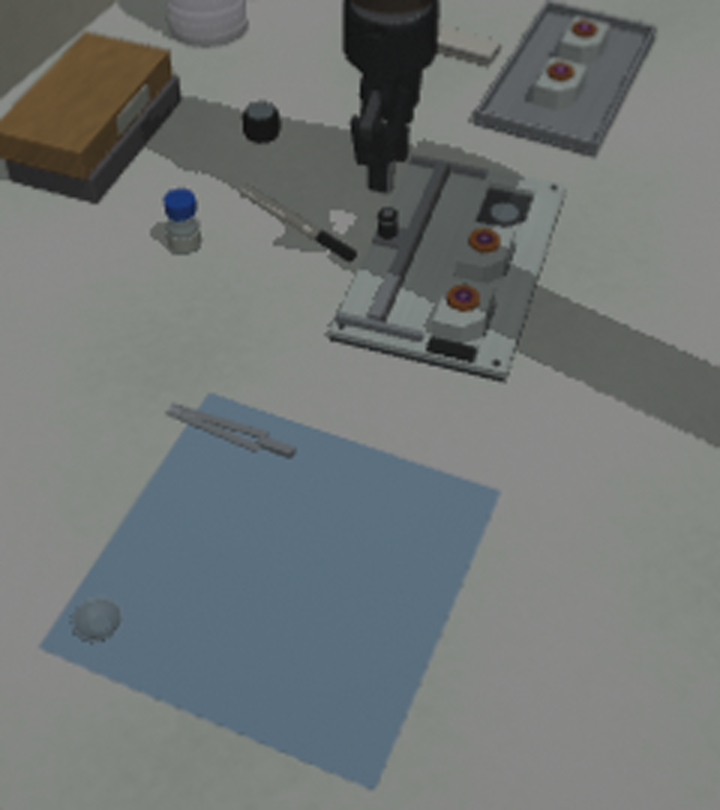

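drive_tool(deltas=[{"linear": [0.001,-0.003,-0.01],"spin": 0},{"linear": [0.001,-0.003,-0.03],"spin": 0},{"linear": [0.001,-0.003,-0.05],"spin": 0},{"linear": [0.001,-0.003,-0.0645],"spin": 0},{"linear": [0.001,-0.003,-0.0645],"spin": 0}])

```text
t: 37.58
tool_pos: [0.5993, -0.006, 0.0335]
tool_rot: [[-0.989, -0.151, 0.002], [-0.151, 0.989, 0.006], [-0.003, 0.005, -1.0]]
contact_force: [0.4, 0.7, 0.8]
grip_width: 0.467
```

drive_tool(deltas=[{"linear": [0,0,0],"spin": 0},{"linear": [0,0,0],"spin": 0},{"linear": [0,0,0],"spin": 0},{"linear": [0,0,0],"spin": 0},{"linear": [0,0,0],"spin": 0}], jaw=0.0, grip_force=40)

```text
t: 38.2
tool_pos: [0.5998, -0.0053, 0.0344]
tool_rot: [[-0.988, -0.151, 0.003], [-0.151, 0.988, 0.007], [-0.004, 0.006, -1.0]]
contact_force: [-0.3, 4.0, 5.4]
grip_width: 0.187
```

drive_tool(deltas=[{"linear": [-0.005,-0.0007,0],"spin": 0},{"linear": [-0.01,-0.0015,0],"spin": 0},{"linear": [-0.015,-0.0022,0],"spin": 0},{"linear": [-0.02,-0.0029,0],"spin": 0},{"linear": [-0.025,-0.0037,0],"spin": 0},{"linear": [-0.03,-0.0044,0],"spin": 0},{"linear": [-0.035,-0.0051,0],"spin": 0},{"linear": [-0.038,-0.0056,0],"spin": 0},{"linear": [-0.038,-0.0056,0],"spin": 0}])

```text
t: 39.33
tool_pos: [0.5611, -0.011, 0.0344]
tool_rot: [[-0.989, -0.151, 0.002], [-0.151, 0.988, 0.007], [-0.003, 0.006, -1.0]]
contact_force: [-1.9, 3.3, 3.9]
grip_width: 0.187
```

```bash
python3 look.py 16
```

```text
39.325 [ 0.5611 -0.011   0.0344] 
 [[-0.9885 -0.1512  0.0022]
 [-0.1512  0.9885  0.0069]
 [-0.0033  0.0065 -1.    ]] [ -1.3318 -10.0269] 0.18658984378600393
side [ 0.544  -0.3896  0.03  ] [ 0.542 -0.382  0.035]
side [ 0.5405 -0.3018  0.03  ] [ 0.5386 -0.2948  0.035 ]
side [ 0.5128 -0.0231  0.03  ] [ 0.511  -0.0179  0.035 ]
side [0.5017 0.0508 0.03  ] [0.5    0.0555 0.035 ]
top [ 0.5394 -0.2994  0.03  ] [ 0.5387 -0.2979  0.035 ]
top [ 0.543  -0.3881  0.03  ] [ 0.5423 -0.3861  0.035 ]
```

View pics/s16.png

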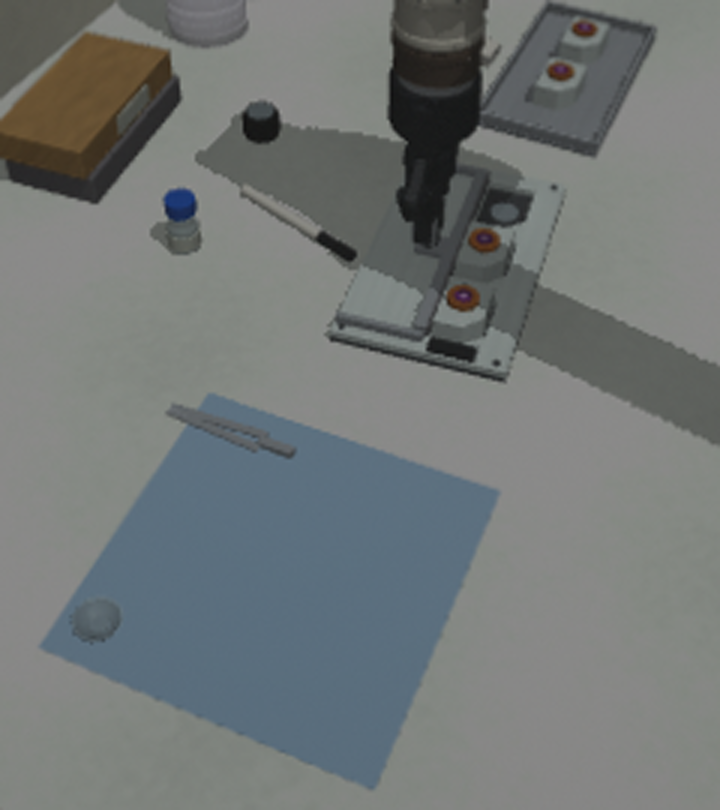

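Jaw follows, almost at the carriers. Press on with force watch.

drive_tool(deltas=[{"linear": [-0.002,-0.0003,0],"spin": 0},{"linear": [-0.004,-0.0006,0],"spin": 0},{"linear": [-0.006,-0.0009,0],"spin": 0},{"linear": [-0.008,-0.0012,0],"spin": 0},{"linear": [-0.008,-0.0012,0],"spin": 0}])

```text
t: 40.05
tool_pos: [0.5562, -0.0117, 0.0346]
tool_rot: [[-0.988, -0.152, 0.008], [-0.151, 0.988, 0.008], [-0.009, 0.007, -1.0]]
contact_force: [7.5, 4.8, -4.7]
grip_width: 0.192
```

drive_tool(deltas=[{"linear": [-0.003,-0.0004,0],"spin": 0},{"linear": [-0.006,-0.0009,0],"spin": 0},{"linear": [-0.008,-0.0012,0],"spin": 0},{"linear": [-0.009,-0.0013,0],"spin": 0},{"linear": [-0.009,-0.0013,0],"spin": 0}])

```text
t: 40.67
tool_pos: [0.556, -0.0118, 0.0348]
tool_rot: [[-0.988, -0.153, 0.025], [-0.153, 0.988, 0.011], [-0.026, 0.007, -1.0]]
contact_force: [21.2, 7.9, -17.6]
grip_width: 0.188
```

drive_tool(deltas=[{"linear": [0,0,0],"spin": 0},{"linear": [0,0,0],"spin": 0}])

```text
t: 40.92
tool_pos: [0.5563, -0.0117, 0.0346]
tool_rot: [[-0.988, -0.153, 0.025], [-0.153, 0.988, 0.011], [-0.026, 0.007, -1.0]]
contact_force: [2.5, 4.8, -2.3]
grip_width: 0.188
```

drive_tool(deltas=[{"linear": [0,0,0],"spin": 0},{"linear": [0,0,0],"spin": 0},{"linear": [0,0,0],"spin": 0},{"linear": [0,0,0.02],"spin": 0},{"linear": [0,0,0.06],"spin": 0},{"linear": [0,0,0.11],"spin": 0},{"linear": [-0.06,-0.06,0.13],"spin": 0},{"linear": [-0.1,-0.12,0.13],"spin": 0},{"linear": [-0.15,-0.17,0.13],"spin": 0},{"linear": [-0.15,-0.17,0.13],"spin": 0},{"linear": [-0.15,-0.17,0.13],"spin": 0}], jaw=0.035)

```text
t: 42.3
tool_pos: [0.4041, -0.1835, 0.1648]
tool_rot: [[-0.989, -0.148, 0.024], [-0.147, 0.989, 0.01], [-0.025, 0.006, -1.0]]
contact_force: [1.2, -0.3, -0.3]
grip_width: 0.411
```

```bash
python3 look.py 17; python3 - <<'E'
from h import *
p=shot("side","s17b",(290,150,410,260),6)
p=shot("top","t17b",(260,170,500,280),3)
E
```

```text
42.3 [ 0.4041 -0.1835  0.1648] 
 [[-0.9887 -0.1477  0.0241]
 [-0.1475  0.989   0.0098]
 [-0.0253  0.0061 -0.9997]] [-25.15   -33.6282] 0.41120400094859766
side [ 0.5438 -0.389   0.03  ] [ 0.5418 -0.3814  0.035 ]
side [ 0.5405 -0.3018  0.03  ] [ 0.5386 -0.2948  0.035 ]
side [ 0.5097 -0.0242  0.03  ] [ 0.508 -0.019  0.035]
side [0.4988 0.0501 0.03  ] [0.4971 0.0548 0.035 ]
top [0.4974 0.0535 0.03  ] [0.4969 0.0532 0.035 ]
top [ 0.5084 -0.0206  0.03  ] [ 0.5079 -0.0206  0.035 ]
top [ 0.5392 -0.2993  0.03  ] [ 0.5385 -0.2978  0.035 ]
top [ 0.5429 -0.3883  0.03  ] [ 0.5422 -0.3863  0.035 ]
```

View pics/s17b.png

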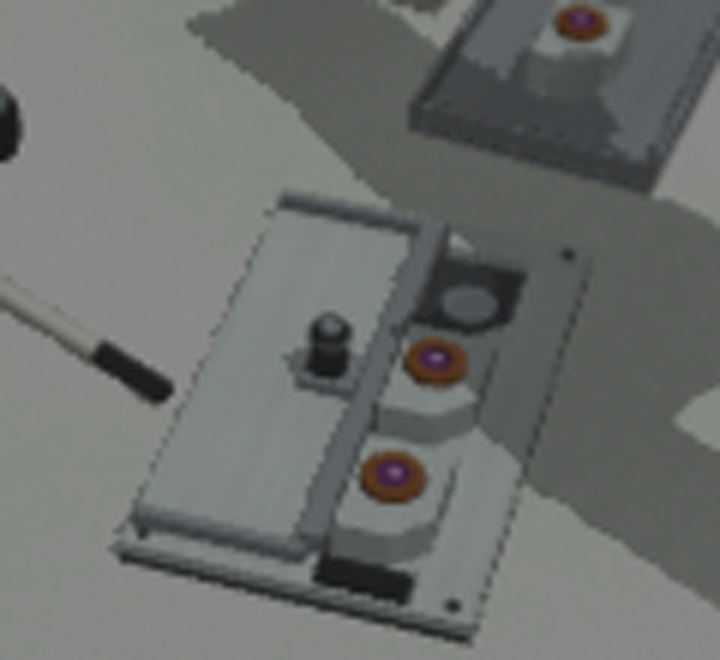

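View pics/t17b.png

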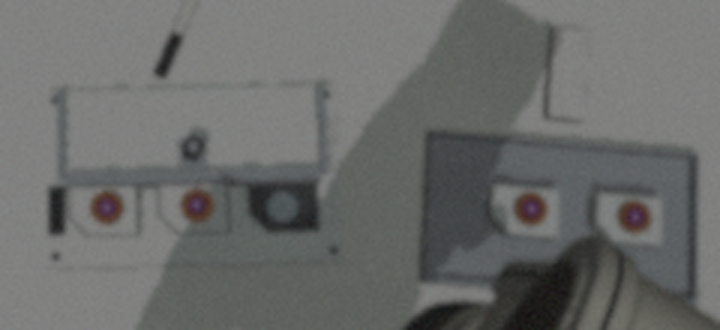

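drive_tool(deltas=[{"linear": [0.05,0.06,0],"spin": 0},{"linear": [0.09,0.11,0],"spin": 0},{"linear": [0.13,0.15,0],"spin": 0},{"linear": [0.18,0.1755,0],"spin": 0},{"linear": [0.18,0.1755,0],"spin": 0},{"linear": [0.18,0.1755,-0.05],"spin": 0},{"linear": [0.18,0.1755,-0.08],"spin": 0},{"linear": [0.18,0.1755,-0.08],"spin": 0}], jaw=0.0)

```text
t: 43.5
tool_pos: [0.5839, -0.0051, 0.0815]
tool_rot: [[-0.988, -0.155, 0.018], [-0.155, 0.988, 0.011], [-0.019, 0.008, -1.0]]
contact_force: [0.2, -0.1, 0.1]
grip_width: 0.005
```

```bash
python3 - <<'E'
from h import *
p=shot("side","s18",(290,130,410,240),6)
s=sensors.get_state();print(s["tool_pos"],s["grip_width"])
E
```

```text
[ 0.58575    -0.00524311  0.08373537] -0.00392959038742126
```

View pics/s18.png

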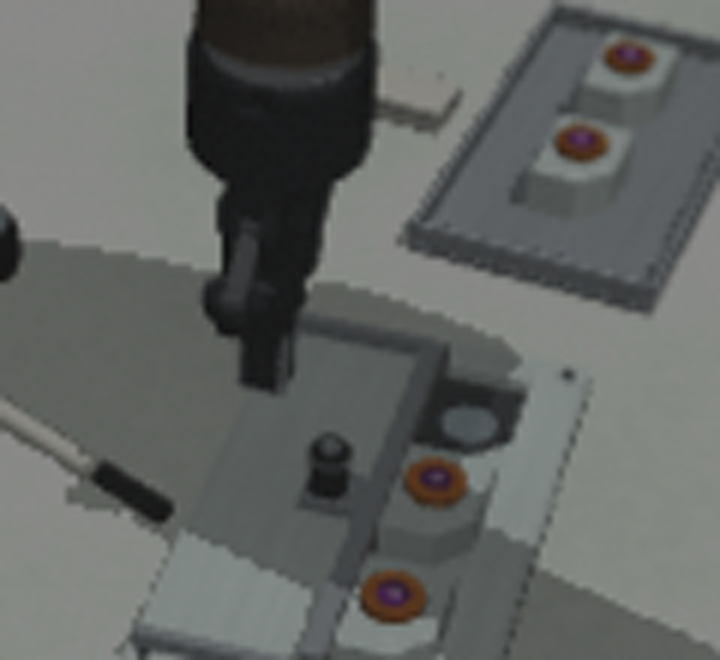

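drive_tool(deltas=[{"linear": [0,-0.002,-0.02],"spin": 0},{"linear": [0,-0.002,-0.04],"spin": 0},{"linear": [0,-0.002,-0.048],"spin": 0},{"linear": [0,-0.002,-0.048],"spin": 0},{"linear": [0,-0.002,-0.048],"spin": 0}])

```text
t: 44.18
tool_pos: [0.5869, -0.0073, 0.0372]
tool_rot: [[-0.988, -0.155, 0.025], [-0.155, 0.988, 0.01], [-0.026, 0.007, -1.0]]
contact_force: [1.2, -0.1, 0.3]
grip_width: 0.002
```

drive_tool(deltas=[{"linear": [-0.004,-0.0006,0],"spin": 0},{"linear": [-0.007,-0.001,0],"spin": 0},{"linear": [-0.01,-0.0015,0],"spin": 0},{"linear": [-0.013,-0.002,0],"spin": 0},{"linear": [-0.016,-0.0024,0],"spin": 0},{"linear": [-0.018,-0.0026,0],"spin": 0},{"linear": [-0.018,-0.0026,0],"spin": 0}])

```text
t: 45.05
tool_pos: [0.5743, -0.0093, 0.0384]
tool_rot: [[-0.987, -0.155, 0.035], [-0.155, 0.988, 0.012], [-0.037, 0.006, -0.999]]
contact_force: [9.9, 1.8, -6.4]
grip_width: -0.003
```

drive_tool(deltas=[{"linear": [-0.005,-0.0007,0],"spin": 0},{"linear": [-0.01,-0.0014,0],"spin": 0},{"linear": [-0.012,-0.0018,0],"spin": 0},{"linear": [-0.012,-0.0018,0],"spin": 0}])

```text
t: 45.55
tool_pos: [0.5738, -0.01, 0.0413]
tool_rot: [[-0.986, -0.157, 0.058], [-0.156, 0.988, 0.014], [-0.06, 0.005, -0.998]]
contact_force: [21.1, 3.3, -12.3]
grip_width: -0.0
```

drive_tool(deltas=[{"linear": [0.004,0.0006,0],"spin": 0},{"linear": [0.01,0.0015,0],"spin": 0},{"linear": [0.014,0.002,0.01],"spin": 0},{"linear": [0.014,0.002,0.05],"spin": 0},{"linear": [0.014,0.002,0.1],"spin": 0},{"linear": [-0.05,-0.06,0.12],"spin": 0},{"linear": [-0.1,-0.12,0.12],"spin": 0},{"linear": [-0.15,-0.17,0.12],"spin": 0},{"linear": [-0.17,-0.17,0.12],"spin": 0},{"linear": [-0.17,-0.17,0.12],"spin": 0},{"linear": [-0.17,-0.17,0.12],"spin": 0}])

```text
t: 46.92
tool_pos: [0.4038, -0.1803, 0.162]
tool_rot: [[-0.986, -0.155, 0.059], [-0.155, 0.988, 0.014], [-0.061, 0.004, -0.998]]
contact_force: [0.1, 0.5, 0.6]
grip_width: -0.001
```

```bash
python3 look.py 19; python3 - <<'E'
from h import *
p=shot("side","s19b",(290,150,410,260),6)
E
```

```text
46.925 [ 0.4038 -0.1803  0.162 ] 
 [[-0.9861 -0.1553  0.0595]
 [-0.1548  0.9879  0.0137]
 [-0.0609  0.0043 -0.9981]] [-25.5195 -34.3945] -0.0005094623588887094
side [ 0.5438 -0.389   0.03  ] [ 0.5418 -0.3814  0.035 ]
side [ 0.5405 -0.3018  0.03  ] [ 0.5386 -0.2948  0.035 ]
side [ 0.5097 -0.0242  0.03  ] [ 0.508 -0.019  0.035]
side [0.4989 0.0503 0.03  ] [0.4972 0.055  0.035 ]
top [0.4972 0.0536 0.03  ] [0.4967 0.0533 0.035 ]
top [ 0.5085 -0.0208  0.03  ] [ 0.5079 -0.0208  0.035 ]
top [ 0.5393 -0.2995  0.03  ] [ 0.5386 -0.298   0.035 ]
top [ 0.5431 -0.3882  0.03  ] [ 0.5424 -0.3863  0.035 ]
```

View pics/s19b.png

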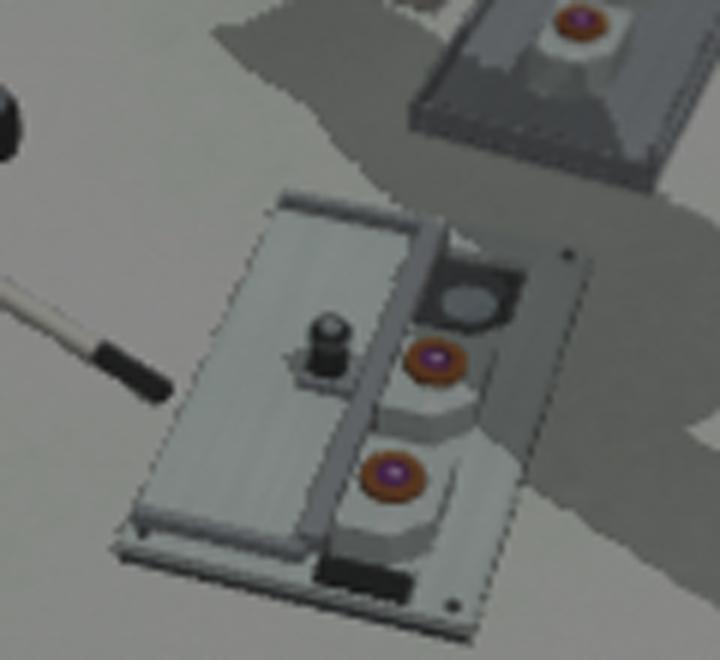

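View pics/s19.png

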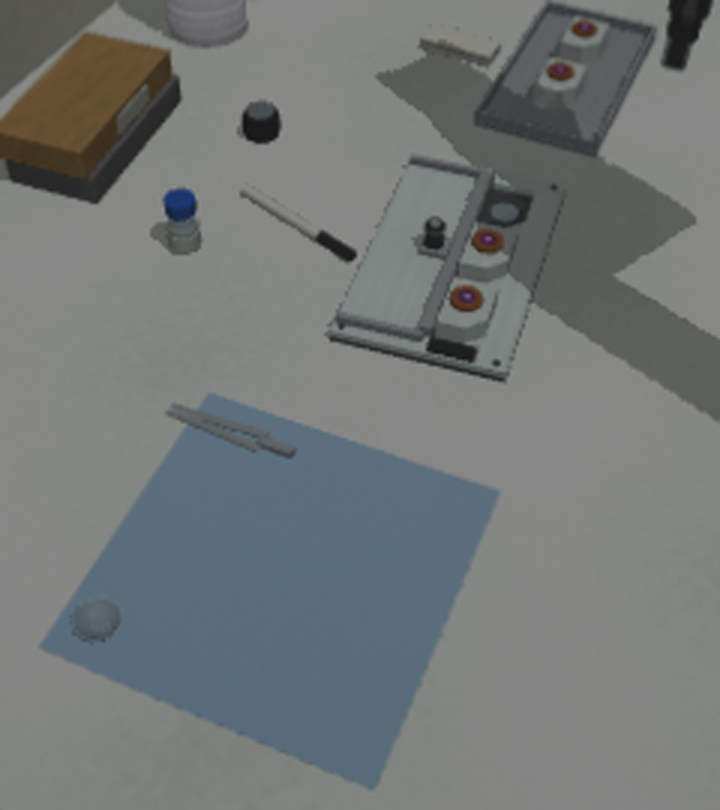

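```bash
python3 -c "
from cell import ticket
print(ticket.job_done())"
```

```text
the job is handed in; nothing more can be done
None
```

The scan frame is changed over and the job is handed in at about 47 s; `job_done` gave no verdict.

- **Order of work:** I slid the jaw fully back first. The two scanned carriers (pockets 1 and 3) went into the archive tray. The two new carriers were turned to match and seated in pocket 1, at the connector end, and pocket 2. Then I slid the jaw shut.
- **Carriers:** after seating, both cameras placed the new carriers' discs in their pockets at the seated height. They agreed to within about 2 mm. The tool height on placing matched the pocket floor. Both scanned carriers stand upright inside the tray.
- **Jaw:** closing it moved both carriers about 3 mm to the near side of their pockets. I let go, then pressed the knob again from behind with about 21 N. The jaw had almost no travel left, and the carriers stayed put. I have no direct reading of the jaw position or of the force it holds now that the arm is clear.
- **Other things on the bench:** the pen, jar, loupe, forceps, dish and mailer look unmoved in the last pictures. I checked these by eye only.
- **Disagreements:** side and top cameras differed by 1–2 mm along y at the frame, so I aimed between them. The tool tilted by up to about 1° while carrying carriers and 3.5° while pressing the jaw, with no visible effect.

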